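# Set out the pipe end caps by size on the counter display

### The job

Line up the four grey pipe end caps by size on the display board, one standing upright in the middle of each blue pad, the smallest on the pad next to the red post and growing to the largest at the other end. The yellow tin stands in front of one of the caps: before touching the caps, lift it and set it down well off its mat, and finish with the tin standing back on its black mat where it was. Leave the wrench, tape roll and mug alone.

Things in the scene. Friction and masses are not known exactly. Their poses are not given: they have to be found in the camera images.
- cap_1_center (a point): Grey plastic pipe end cap, the smallest of four: upright cylinder 28 mm in diameter and 40 mm high, closed top with a rounded edge and a flat white disc, low rim (1.5 mm wider all round) at the foot; loose. The point is its centre, 20 mm above its underside; z is its upright axis; round, so its yaw means nothing.
- cap_2_center (a point): Grey plastic pipe end cap, the second smallest of four: upright cylinder 38 mm in diameter and 50 mm high, closed top with a rounded edge and a flat white disc, low rim (1.5 mm wider all round) at the foot; loose. The point is its centre, 25 mm above its underside; z is its upright axis; round, so its yaw means nothing.
- cap_3_center (a point): Grey plastic pipe end cap, the second largest of four: upright cylinder 48 mm in diameter and 60 mm high, closed top with a rounded edge and a flat white disc, low rim (1.5 mm wider all round) at the foot; loose. The point is its centre, 30 mm above its underside; z is its upright axis; round, so its yaw means nothing.
- cap_4_center (a point): Grey plastic pipe end cap, the largest of four: upright cylinder 58 mm in diameter and 70 mm high, closed top with a rounded edge and a flat white disc, low rim (1.5 mm wider all round) at the foot; loose. The point is its centre, 35 mm above its underside; z is its upright axis; round, so its yaw means nothing.
- pad_a_top (a point): Round blue pad, 70 mm in diameter, fixed on the plywood display board, at one end of the row. The row is pad_a, pad_b, pad_c, pad_d in a straight line, 90 mm apart along the board's length (y axis, from a to d). The point is the centre of the pad's top face, 16 mm above the counter. The board is 90 by 420 mm, 12 mm thick. Mug, wrench and tape roll lie over 0.78 m from the robot.
- pad_b_top (a point): Round blue pad, 70 mm in diameter, fixed on the plywood display board, inner pad next to pad_a. The row is pad_a, pad_b, pad_c, pad_d in a straight line, 90 mm apart along the board's length (y axis, from a to d). The point is the centre of the pad's top face, 16 mm above the counter. The board is 90 by 420 mm, 12 mm thick.
- pad_c_top (a point): Round blue pad, 70 mm in diameter, fixed on the plywood display board, inner pad next to pad_d. The row is pad_a, pad_b, pad_c, pad_d in a straight line, 90 mm apart along the board's length (y axis, from a to d). The point is the centre of the pad's top face, 16 mm above the counter. The board is 90 by 420 mm, 12 mm thick.
- pad_d_top (a point): Round blue pad, 70 mm in diameter, fixed on the plywood display board, at the other end of the row. The row is pad_a, pad_b, pad_c, pad_d in a straight line, 90 mm apart along the board's length (y axis, from a to d). The point is the centre of the pad's top face, 16 mm above the counter. The board is 90 by 420 mm, 12 mm thick.
- red_post: Red post, 22 mm in diameter, 40 mm high, fixed on the display board 57 mm beyond the centre of one end pad (pad_a or pad_d, it varies; a grey post of the same shape is at the other end). It marks the end where the smallest cap goes. Origin at the centre of its foot, on the board's top.
- tin_center (a point): Yellow upright tin with a white band and steel lid, 62 mm in diameter, 125 mm high, about 0.4 kg, loose. It stands at the centre of a thin round black mat (86 mm across, flat, fixed), close in front (robot's side) of one of the caps, with only a few mm to spare to the largest cap. The point is its centre, 62.5 mm above its underside; round, so its yaw means nothing.

How it is judged:
On the way:
1. the tin has been set down aside, clear of its mat, with the caps still where they were (distance of tin_center from where it was at the start of the episode above 0.08 m and height (world z) of tin_center below 0.07 m and distance of each of cap_1_center, cap_2_center, cap_3_center, cap_4_center from where it was at the start of the episode below 0.05 m), for 0.2 s.
At the end, for the whole second after the job is handed in: Each cap stands upright (within 0.1 rad) on its own pad, within 12 mm of the pad's centre, in order of size from the smallest at the red post's end to the largest at the other; the tin stands upright within 15 mm of where it started, on its mat; all are released and at rest (((horizontal distance between red_post and pad_a_top below 0.1 m and (horizontal distance between cap_1_center and pad_a_top below 0.012 m and height (world z) of cap_1_center between 0.031 and 0.041 m and angle between cap_1_center's own z axis and vertical below 0.1 rad) and (horizontal distance between cap_2_center and pad_b_top below 0.012 m and height (world z) of cap_2_center between 0.036 and 0.046 m and angle between cap_2_center's own z axis and vertical below 0.1 rad) and (horizontal distance between cap_3_center and pad_c_top below 0.012 m and height (world z) of cap_3_center between 0.041 and 0.051 m and angle between cap_3_center's own z axis and vertical below 0.1 rad) and (horizontal distance between cap_4_center and pad_d_top below 0.012 m and height (world z) of cap_4_center between 0.046 and 0.056 m and angle between cap_4_center's own z axis and vertical below 0.1 rad)) or (horizontal distance between red_post and pad_d_top below 0.1 m and (horizontal distance between cap_1_center and pad_d_top below 0.012 m and height (world z) of cap_1_center between 0.031 and 0.041 m and angle between cap_1_center's own z axis and vertical below 0.1 rad) and (horizontal distance between cap_2_center and pad_c_top below 0.012 m and height (world z) of cap_2_center between 0.036 and 0.046 m and angle between cap_2_center's own z axis and vertical below 0.1 rad) and (horizontal distance between cap_3_center and pad_b_top below 0.012 m and height (world z) of cap_3_center between 0.041 and 0.051 m and angle between cap_3_center's own z axis and vertical below 0.1 rad) and (horizontal distance between cap_4_center and pad_a_top below 0.012 m and height (world z) of cap_4_center between 0.046 and 0.056 m and angle between cap_4_center's own z axis and vertical below 0.1 rad))) and distance of tin_center from where it was at the start of the episode below 0.015 m and angle between tin_center's own z axis and vertical below 0.1 rad and linear speed of each of cap_1, cap_2, cap_3, cap_4, tin below 0.02 m/s); the robot touches nothing.
It fails at once if the tin is tipped over (angle between tin_center's own z axis and vertical above 0.7 rad).
It fails at once if the wrench is shoved away (distance of wrench from where it was at the start of the episode above 0.03 m).
It fails at once if the tape is shoved away (distance of tape from where it was at the start of the episode above 0.03 m).
It fails at once if the mug is shoved away (distance of mug from where it was at the start of the episode above 0.03 m).
It also fails if it takes over 136 s, if anything falls off the work surface, if the arm or the gripper's body presses on something with over 40 N, if the wrist force passes 120 N, or if a joint passes its speed limit or range.

### The arm

A 6-joint arm with a two-finger parallel gripper is mounted at the origin on the work surface. World frame = base frame: x ahead of the robot, y to its left, z up, the work surface at z = 0. Lengths are in m, angles in rad, forces in N, time in s.
With the tool pointing down it reaches from about 0.35 to 0.975 m from the base axis. Payload 4.9 kg.
Tool frame: the origin (TCP) lies at the very end of the fingers, on their centre line; the grasp point (between the pads) lies 19 mm behind it; z points along the fingers, y is the direction in which the jaws open and shut (so a half turn about z gives the same grasp; the last joint's range is limited). The gripper opens to 85 mm and grips with 20 to 120 N. Pads are 22 mm wide; open, the fingers measure 114 mm over their backs; the gripper's body (76 mm by 85 mm) begins 54 mm behind the grasp point. The pads swing forward as they close: fully open they stand 13 mm farther back than shut.
Start: joints at [-1.426, 0.053, 1.613, -0, 1.476, -0.119], TCP at [0.163, -0.603, 0.231] pointing down, gripper open.
Joint ranges: [-3.01, 3.01], [-1.01, 2.22], [0.06, 2.58], [-1.02, 4.17], [0.09, 2.62], [-3.14, 3.14]. Speed limits (rad/s): [2.57, 2.57, 3.14, 3.14, 3.14, 3.14].

### API

Orientations are given as a unit quaternion [w, x, y, z].
In Python, from plant import state, eyes, job_done gives the robot as it stands.
- The arm moves only by the tool apply_moves, never from a script. Its argument "commands" is a list of rows, each an object with "linear": the shift along the tool's x, y, z in m, a list of three; "delta_rot": the turn, a rotation vector about the tool's x, y, z in degrees, a list of three; "fingers": the closure in counts, from 0 (fully open) to 255 (shut). In form: [{"linear": [x, y, z], "delta_rot": [wx, wy, wz], "fingers": fingers}, ...]. A call has exactly 8 rows; each row is the pose to reach, as a shift and turn from the pose commanded when the call began, along the tool's axes at that moment; what a row does not reach only later rows make up. A row lasts 1/10 s, in which the tool goes at most 50 mm and 8.59 degrees, less where a joint would pass 70% of its speed; a pose out of reach is approached as far as the arm can. A call with a gripper value outside its range is refused whole. The fingers move at their own pace and stop on an object; the grip force is fixed at half the most. Time passes only in rows, so rows that repeat a pose let the fingers close, or fill a call up. It gives the time, the measured TCP pose, the force and the opening at its end, in the units of the state.
- state(): the state, without advancing time (a new reading comes with each control period).
- eyes.grab_frame(name): name is "side" or "top" or "wrist"; returns the picture (400x640x3 uint8, red, green, blue); there is no depth.
- eyes.camera_params(name): a dict with "fx", "fy", "cx", "cy" (pixels), "position" and "rotation" of the camera in the world; the wrist camera has in their place "T_tool_cam" (4x4, takes a point from camera to tool coordinates, whose origin is the TCP and whose axes are the flange's). Camera axes: x right, y down, z forward; pixel columns grow to the right and rows downward; lengths in m; the calibration is good to about 2 mm. A picture is of the moment at which its call begins: read the wrist's pose just before it. camera_params takes no time and is no camera call.
- job_done(): hands the job in, once; it reports no verdict.
The state is a dict: "time": time; "joint_pos": joint angles; "joint_vel": joint speeds; "joint_efforts": joint torques, N m; "tool_pos": TCP position; "tool_rot": TCP orientation; "contact_force": force on the tool from outside, world axes, zero at the start; "ft_torque": the same for the moment, N m; "gripper_width": opening from 0.0 (shut) to 1.0 (fully open).
Only numpy, scipy, OpenCV 4.12 (cv2) and the standard library are available. Lean on these libraries where they do the work, as an engineer would, in place of code of your own. Each camera call takes 0.05 s, during which the arm holds its last target.

## Working session

There is one attempt and no reset: what is moved stays moved. The work goes in short steps, Python scripts to look and compute and a tool call to move; the robot and the scene stay as the last step left them, time stands still between calls to the robot, and variables do not carry over. Pictures are saved under pics/ and viewed, and the job is handed in when it is done.

Besides the shell and the picture viewer there is one more tool, called after ">>>" as a command line: name --argument value ..., lists and objects as JSON in quotes. apply_moves: Moves the arm, as the interface text tells. Its arguments: {"type":"object","properties":{"commands":{"type":"array","items":{"type":"object","properties":{"linear":{"type":"array","items":{"type":"number"}},"delta_rot":{"type":"array","items":{"type":"number"}},"fingers":{"type":"number"}}}}},"required":["commands"]}

```bash
ls; mkdir -p pics
python3 - <<'E'
from plant import state, eyes
import cv2
s=state();print(s)
for n in("side","top","wrist"):
    p=eyes.camera_params(n);print(n,p)
    cv2.imwrite(f"pics/{n}0.png",eyes.grab_frame(n)[:,:,::-1])
E
```

```text
pics
{'time': 0.0, 'joint_pos': array([-1.42600547e+00,  5.33547965e-02,  1.61430889e+00, -2.14614724e-05,
        1.47602385e+00, -1.19007959e-01]), 'joint_vel': array([-0.00101485, -0.00172938, -0.00201472,  0.00073156,  0.00059253,
        0.00092907]), 'joint_efforts': array([-2.82698975e-04, -3.93686557e+01, -3.70173132e+01, -7.98338419e-05,
        6.98415228e-03, -9.40680962e-06]), 'tool_pos': array([ 0.1628659 , -0.60274716,  0.23005542]), 'tool_rot': array([-1.04721768e-03,  9.91313198e-01,  1.31518232e-01, -2.41832989e-05]), 'contact_force': array([-0.56628667,  0.03119173,  0.15946276]), 'ft_torque': array([-0.01753727, -0.04001269, -0.02069173]), 'gripper_width': 1.002953830714786}
side {'fx': 376.9349831686449, 'fy': 376.9349831686449, 'cx': 317.3606427192188, 'cy': 200.3189381072405, 'position': array([ 0.45378693, -0.84386761,  0.55613469]), 'rotation': array([-0.51024525,  0.85860016, -0.04372286,  0.02332083])}
top {'fx': 374.0142582885667, 'fy': 374.0142582885667, 'cx': 317.666635223472, 'cy': 191.05581507649913, 'position': array([0.3886166 , 0.013638  , 0.97939733]), 'rotation': array([-0.05688752,  0.71457353, -0.69498854,  0.05603047])}
wrist {'fx': 320.4194465086758, 'fy': 320.4194465086758, 'cx': 321.3959488097523, 'cy': 196.72594062790657, 'T_tool_cam': array([[-1.00582283e-03, -9.53018900e-01, -3.02909169e-01,
         7.77710738e-02],
       [ 9.99999316e-01, -1.13949224e-03,  2.64552912e-04,
         4.10658205e-04],
       [-5.97286572e-04, -3.02908696e-01,  9.53019394e-01,
        -1.41755629e-01],
       [ 0.00000000e+00,  0.00000000e+00,  0.00000000e+00,
         1.00000000e+00]])}
```

View pics/top0.png

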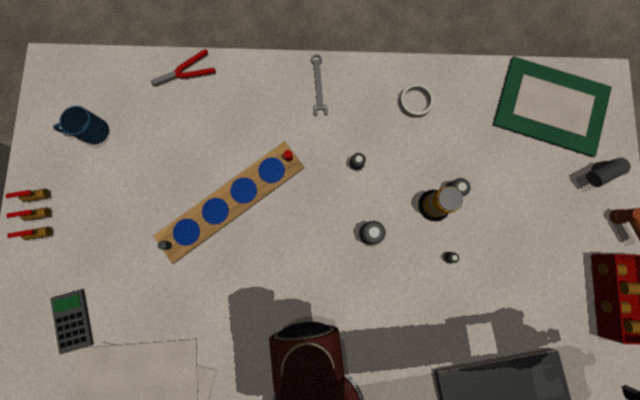

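View pics/side0.png

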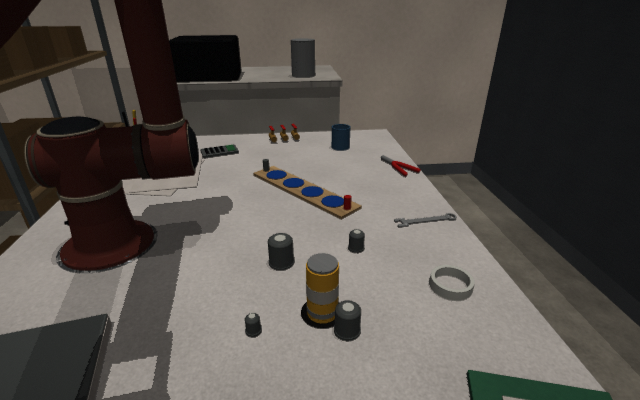

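View pics/wrist0.png

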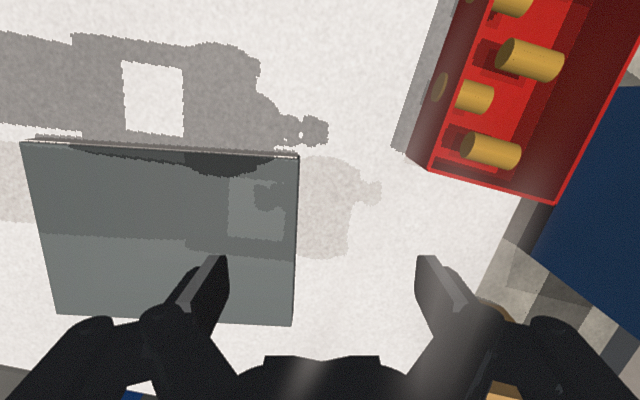

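Top view: pads at about (186,232), (215,211), (243,190), (271,170). The red post is at (288,155), so the smallest cap goes on the right pad. The caps are at (358,160), (371,232), (460,187) and (452,258), and the tin is at (450,200).

```bash
cat > h.py <<'E'
import numpy as np, cv2
from scipy.spatial.transform import Rotation as R
from plant import state, eyes
def cam(n,s=None):
    p=eyes.camera_params(n)
    if n!="wrist":
        q=p["rotation"]; return p,R.from_quat(np.r_[q[1:],q[0]]).as_matrix(),np.array(p["position"])
    s=s or state(); q=s["tool_rot"]; M=R.from_quat(np.r_[q[1:],q[0]]).as_matrix(); T=p["T_tool_cam"]
    return p,M@T[:3,:3],s["tool_pos"]+M@T[:3,3]
def ray(c,uv,z):
    p,M,o=c; d=M@np.array([(uv[0]-p["cx"])/p["fx"],(uv[1]-p["cy"])/p["fy"],1]); return o+d*(z-o[2])/d[2]
def proj(c,X):
    p,M,o=c; v=M.T@(np.array(X)-o); return np.array([p["cx"]+p["fx"]*v[0]/v[2],p["cy"]+p["fy"]*v[1]/v[2]])
def blobs(m,amin=4):
    n,l,st,ce=cv2.connectedComponentsWithStats(m.astype(np.uint8))
    return [(np.round(ce[i],2),st[i,4],st[i,:4]) for i in range(1,n) if st[i,4]>=amin]
E
python3 - <<'E'
from h import *
for n in("top","side"):
    im=cv2.imread(f"pics/{n}0.png"); 
    x,y,w,h=(330,130,160,150) if n=="top" else (220,130,200,220)
    k=5 if n=="top" else 2.7
    cv2.imwrite(f"pics/{n}0z.png",cv2.resize(im[y:y+h,x:x+w],None,fx=3.9 if n=="top" else 2.7,fy=3.9 if n=="top" else 2.7,interpolation=cv2.INTER_NEAREST))
    c=cam(n); hsv=cv2.cvtColor(im,cv2.COLOR_BGR2HSV); b=im[...,0].astype(int);r=im[...,2].astype(int);g=im[...,1].astype(int)
    print(n,"blue")
    for ce,a,bb in blobs((b>110)&(r<60),60): print(ce,a,ray(c,ce,.016).round(4))
    print("red")
    for ce,a,bb in blobs((r>120)&(b<60)&(g<50),15): print(ce,a,ray(c,ce,.045).round(4))
E
```

```text
top blue
[273.04 171.89] 227 [0.5917 0.1357 0.016 ]
[247.72 192.74] 145 [0.5344 0.1991 0.016 ]
red
[191.86  65.77] 203 [0.8691 0.3626 0.045 ]
[287.45 153.34] 38 [0.6353 0.0973 0.045 ]
[ 16.94 193.58] 71 [0.5116 0.776  0.045 ]
[ 17.92 213.3 ] 74 [0.4619 0.7657 0.045 ]
[ 19.12 233.28] 78 [0.4124 0.755  0.045 ]
side blue
red
```

View pics/top0z.png

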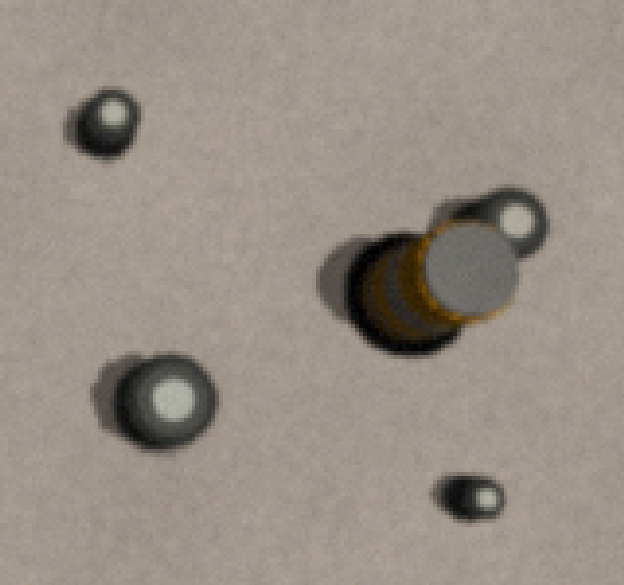

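View pics/side0z.png

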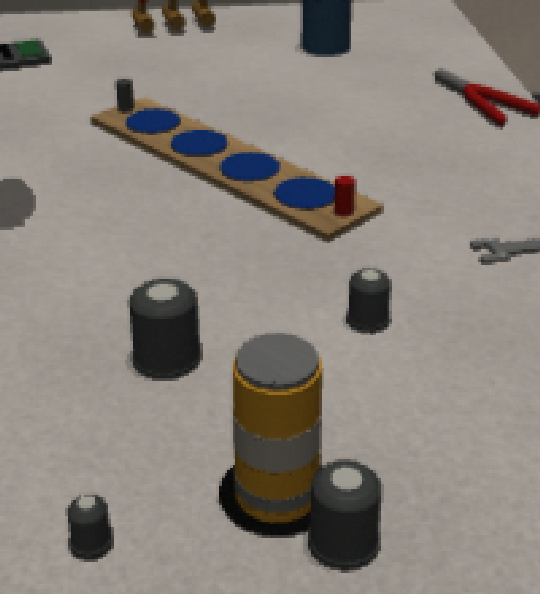

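Run:
```python
from h import *
def nbr(n,seed,mask):
    k,l,st,ce=cv2.connectedComponentsWithStats(mask.astype(np.uint8)); 
    j=l[int(round(seed[1])),int(round(seed[0]))]; return ce[j] if j else None, st[j,4],st[j,:4]
seeds={"top":{"c2":(359,158.7,.05),"c3":(462.6,186.9,.06),"c4":(374.6,232.6,.07),"c1":(454.4,258,.04)},
"side":{"c4":(280.4,238,.07),"c2":(357,232,.05),"c3":(348.5,307,.06),"c1":(252,316,.04)}}
for n in("top","side"):
    im=cv2.imread(f"pics/{n}0.png"); c=cam(n); hsv=cv2.cvtColor(im,cv2.COLOR_BGR2HSV).astype(int)
    for k,ce_ in [("blue",0)]:
        for ce,a,bb in blobs((abs(hsv[...,0]-115)<12)&(hsv[...,1]>150)&(hsv[...,2]>60),100):print(n,"blue",ce,a,ray(c,ce,.016).round(4))
    for ce,a,bb in blobs(((hsv[...,0]<6)|(hsv[...,0]>172))&(hsv[...,1]>190)&(hsv[...,2]>70),15):print(n,"red",ce,a,ray(c,ce,.045).round(4))
    for k,(u,v,z) in seeds[n].items():
        p=im[int(v),int(u)]; m=np.abs(im.astype(int)-p).max(2)<28
        # restrict to roi
        r=np.zeros_like(m); r[int(v)-8:int(v)+9,int(u)-8:int(u)+9]=1
        ce,a,bb=nbr(n,(u,v),m&r); print(n,k,p,ce,a,bb,ray(c,ce if ce is not None else (u,v),z).round(4))
    # tin lid and mat
    u,v=((450.5,199) if n=="top" else (322.6,263)); p=im[int(v),int(u)]
    m=(np.abs(im.astype(int)-p).max(2)<25)
    r=np.zeros_like(m); r[int(v)-22:int(v)+23,int(u)-22:int(u)+23]=1
    ce,a,bb=nbr(n,(u,v),m&r); print("lid",ce,a,bb,ray(c,ce,.125).round(4))
```

```text
top blue [271.04 169.82] 465 [0.5971 0.1413 0.016 ]
top blue [243.11 190.18] 479 [0.5408 0.2115 0.016 ]
top blue [214.8  210.74] 493 [0.485  0.2815 0.016 ]
top blue [185.85 231.79] 508 [0.4288 0.3518 0.016 ]
top red [192.58  67.12] 333 [0.8653 0.3603 0.045 ]
top red [287.53 154.02] 49 [0.6335 0.097  0.045 ]
top red [ 18.9  193.68] 80 [0.5115 0.771  0.045 ]
top red [ 19.53 213.39] 83 [0.4618 0.7617 0.045 ]
top red [ 20.8  233.26] 85 [0.4126 0.7509 0.045 ]
top red [627.89 288.92] 900 [ 0.3195 -0.7434  0.045 ]
top c2 [161 172 175] [358.5        158.27272727] 22 [356 156   6   5] [ 0.6261 -0.085   0.05  ]
top c3 [152 168 172] [461.88372093 186.11627907] 43 [459 183   7   7] [ 0.5593 -0.3427  0.06  ]
top c4 [157 170 170] [373.88311688 231.67532468] 77 [369 227  10  10] [ 0.4394 -0.122   0.07  ]
top c1 [157 170 169] [454.38461538 257.38461538] 13 [453 256   4   4] [ 0.3833 -0.3259  0.04  ]
lid [451.31196581 198.06623932] 468 [439 185  32  26] [ 0.5186 -0.2922  0.125 ]
side blue [275.98 174.18] 122 [0.4265 0.3457 0.016 ]
side blue [292.97 182.17] 144 [0.482  0.2763 0.016 ]
side blue [311.94 191.01] 162 [0.5385 0.2061 0.016 ]
side blue [332.48 200.75] 192 [0.5941 0.136  0.016 ]
side red [402.6  166.54] 118 [0.8549 0.2975 0.045 ]
side red [347.1  196.57] 21 [0.6319 0.1038 0.045 ]
side c4 [147 157 159] [279.55102041 237.55102041] 49 [275 235  10   6] [ 0.4364 -0.123   0.07  ]
side c2 [142 153 154] [356.66666667 231.06666667] 15 [354 230   6   3] [ 0.6232 -0.0851  0.05  ]
side c3 [146 156 157] [347.91549296 306.6056338 ] 71 [343 303  11   8] [ 0.5569 -0.3437  0.06  ]
side c1 [145 155 157] [251.87969925 311.78195489] 133 [244 308  17  12] [ 0.3814 -0.3182  0.04  ]
lid [322.14699332 262.21158129] 449 [308 253  30  19] [ 0.5153 -0.2934  0.125 ]
```

```bash
cat >> h.py <<'E'
def go(x,y,z,yaw=129,s=None):
    s=s or state(); q=s["tool_rot"]; M=R.from_quat(np.r_[q[1:],q[0]])
    p=np.radians(yaw); T=R.from_matrix(np.array([[np.cos(p),np.sin(p),0],[np.sin(p),-np.cos(p),0],[0,0,-1]]))
    print("t",round(s["time"],2),"lin",M.inv().apply(np.array([x,y,z])-s["tool_pos"]).round(4),"rot",(M.inv()*T).as_rotvec(degrees=True).round(2))
E
python3 -c "
from h import *
go(.517,-.293,.28)"
```

```text
t 0.15 lin [ 0.4227 -0.2069 -0.0493] rot [-5.0000e-02 -9.0000e-02 -1.1389e+02]
```

>>> apply_moves --commands '[{"linear": [0.02,-0.01,-0.01],"delta_rot": [0,0,-6],"fingers": 0},{"linear": [0.05,-0.025,-0.02],"delta_rot": [0,0,-14],"fingers": 0},{"linear": [0.085,-0.042,-0.03],"delta_rot": [0,0,-22],"fingers": 0},{"linear": [0.12,-0.06,-0.04],"delta_rot": [0,0,-30],"fingers": 0},{"linear": [0.155,-0.077,-0.05],"delta_rot": [0,0,-38],"fingers": 0},{"linear": [0.19,-0.094,-0.05],"delta_rot": [0,0,-46],"fingers": 0},{"linear": [0.225,-0.11,-0.05],"delta_rot": [0,0,-54],"fingers": 0},{"linear": [0.26,-0.127,-0.05],"delta_rot": [0,0,-62],"fingers": 0}]'

```text
time: 0.95
tool_pos: [0.3818, -0.4117, 0.2811]
tool_rot: [-0.0, 0.78, 0.625, 0.0]
contact_force: [0.2, -1.7, -0.1]
gripper_width: 1.001
```

```bash
python3 -c "
from h import *
print(state()['tool_pos']);go(.517,-.293,.28)"
```

```text
[ 0.38180544 -0.41170717  0.28111954]
t 0.95 lin [0.1453 0.1061 0.0011] rot [-0.000e+00 -1.000e-02 -5.157e+01]
```

>>> apply_moves --commands '[{"linear": [0.026,0.019,0.001],"delta_rot": [0,0,-8],"fingers": 0},{"linear": [0.052,0.038,0.001],"delta_rot": [0,0,-16],"fingers": 0},{"linear": [0.078,0.057,0.001],"delta_rot": [0,0,-24],"fingers": 0},{"linear": [0.104,0.076,0.001],"delta_rot": [0,0,-32],"fingers": 0},{"linear": [0.13,0.095,0.001],"delta_rot": [0,0,-40],"fingers": 0},{"linear": [0.145,0.106,0.001],"delta_rot": [0,0,-48],"fingers": 0},{"linear": [0.145,0.106,0.001],"delta_rot": [0,0,-51.6],"fingers": 0},{"linear": [0.145,0.106,0.001],"delta_rot": [0,0,-51.6],"fingers": 0}]'

```text
time: 1.75
tool_pos: [0.5168, -0.2946, 0.2797]
tool_rot: [-0.0, 0.432, 0.902, 0.0]
contact_force: [0.4, -0.2, -0.8]
gripper_width: 0.997
```

```bash
cat >> h.py <<'E'
def snap(name,which="wrist"):
    s=state(); im=eyes.grab_frame(which)[:,:,::-1].copy(); cv2.imwrite(f"pics/{name}.png",im); return s,im,cam(which,s)
E
python3 -c "
from h import *
s,im,c=snap('w1');print(s['tool_pos'],s['joint_vel'].round(3));go(.517,-.293,.28)
for n,X in dict(tin=(.517,-.293,.125),c3=(.558,-.343,.06),c1=(.382,-.321,.04)).items(): print(n,proj(c,X))
"
```

```text
[ 0.51678787 -0.29455844  0.27974178] [-0.019 -0.006  0.004 -0.002  0.002  0.046]
t 1.8 lin [ 0.0012  0.0016 -0.0001] rot [-0.02 -0.04 -0.34]
tin [322.77238838 178.54197294]
c3 [323.18632653 217.27638236]
c1 [215.72228694 107.3471801 ]
```

View pics/w1.png

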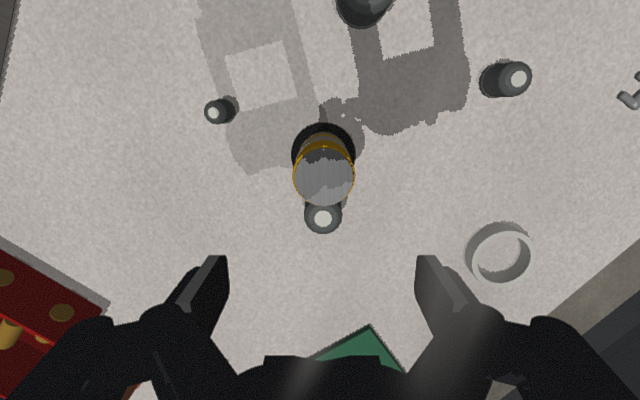

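Wrist view: the tin lid spans x 293–354 and y 145–206, centred at about (323.5,175.5). The cap behind it has its disc at (322,217), and cap 1's disc is at (213,112), so everything matches the prediction to a few pixels.

```bash
python3 -c "
from h import *
c=cam('wrist')
for n,u,z in [('tin',(323.5,175.5),.125),('c3',(322.5,217.5),.06),('c1',(213.5,112),.04),('c2',(518,78),.05)]: print(n,ray(c,u,z).round(4))
go(.5165,-.293,.075)"
```

```text
tin [ 0.5154 -0.2907  0.125 ]
c3 [ 0.5572 -0.3443  0.06  ]
c1 [ 0.3825 -0.3272  0.04  ]
c2 [ 0.6242 -0.0877  0.05  ]
t 1.8 lin [0.0014 0.0013 0.2049] rot [-0.02 -0.04 -0.34]
```

>>> apply_moves --commands '[{"linear": [0.0025,0.001,0.03],"delta_rot": [0,0,-0.3],"fingers": 0},{"linear": [0.0025,0.001,0.065],"delta_rot": [0,0,-0.3],"fingers": 0},{"linear": [0.0025,0.001,0.105],"delta_rot": [0,0,-0.3],"fingers": 0},{"linear": [0.0025,0.001,0.14],"delta_rot": [0,0,-0.3],"fingers": 0},{"linear": [0.0025,0.001,0.17],"delta_rot": [0,0,-0.3],"fingers": 0},{"linear": [0.0025,0.001,0.19],"delta_rot": [0,0,-0.3],"fingers": 0},{"linear": [0.0025,0.001,0.202],"delta_rot": [0,0,-0.3],"fingers": 0},{"linear": [0.0025,0.001,0.205],"delta_rot": [0,0,-0.3],"fingers": 0}]'

```text
time: 2.6
tool_pos: [0.5146, -0.2924, 0.0737]
tool_rot: [-0.001, 0.431, 0.902, 0.0]
contact_force: [0.4, -0.8, -0.0]
gripper_width: 0.998
```

>>> apply_moves --commands '[{"linear": [0,0,0],"delta_rot": [0,0,0],"fingers": 40},{"linear": [0,0,0],"delta_rot": [0,0,0],"fingers": 60},{"linear": [0,0,0],"delta_rot": [0,0,0],"fingers": 90},{"linear": [0,0,0],"delta_rot": [0,0,0],"fingers": 140},{"linear": [0,0,0],"delta_rot": [0,0,0],"fingers": 200},{"linear": [0,0,0],"delta_rot": [0,0,0],"fingers": 255},{"linear": [0,0,0],"delta_rot": [0,0,0],"fingers": 255},{"linear": [0,0,0],"delta_rot": [0,0,0],"fingers": 255}]'

```text
time: 3.4
tool_pos: [0.5172, -0.2935, 0.0775]
tool_rot: [0.002, 0.43, 0.903, -0.0]
contact_force: [1.4, 1.4, 5.6]
gripper_width: 0.715
```

```bash
python3 -c "
from h import *
s,im,c=snap('w2');print(s['tool_pos'],s['contact_force'],s['gripper_width']);go(.42,-.46,.185)"
```

```text
[ 0.517217   -0.29345061  0.07751314] [1.38025803 1.39997431 5.63396472] 0.7149671215094713
t 3.45 lin [-0.0686 -0.1802 -0.1075] rot [0.07 0.21 0.02]
```

View pics/w2.png

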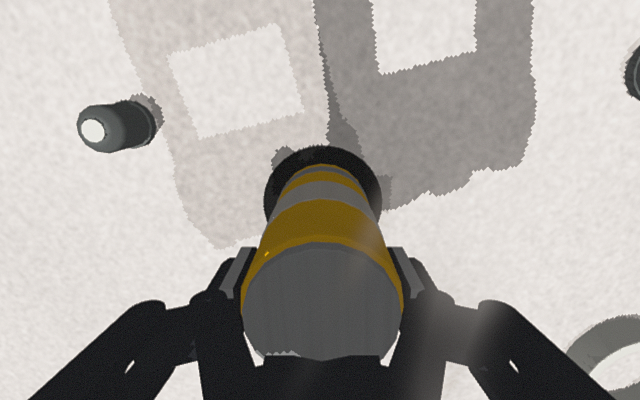

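The tin is gripped: width 0.715 (about 61 mm) with the lid centred between the pads. Next I lift it and carry it aside.

>>> apply_moves --commands '[{"linear": [0,0,-0.015],"delta_rot": [0,0,0],"fingers": 255},{"linear": [0,0,-0.04],"delta_rot": [0,0,0],"fingers": 255},{"linear": [0,0,-0.075],"delta_rot": [0,0,0],"fingers": 255},{"linear": [-0.005,-0.013,-0.1],"delta_rot": [0,0,0],"fingers": 255},{"linear": [-0.015,-0.04,-0.107],"delta_rot": [0,0,0],"fingers": 255},{"linear": [-0.03,-0.08,-0.107],"delta_rot": [0,0,0],"fingers": 255},{"linear": [-0.045,-0.12,-0.107],"delta_rot": [0,0,0],"fingers": 255},{"linear": [-0.06,-0.16,-0.107],"delta_rot": [0,0,0],"fingers": 255}]'

```text
time: 4.25
tool_pos: [0.4274, -0.4402, 0.1814]
tool_rot: [-0.001, 0.43, 0.903, 0.0]
contact_force: [0.7, -0.2, -4.7]
gripper_width: 0.714
```

```bash
python3 -c "
from h import *
s,im,c=snap('s3','side');print(s['tool_pos'],s['contact_force'],s['gripper_width']);go(.42,-.46,.077)"
```

```text
[ 0.42742281 -0.44023248  0.1813556 ] [ 0.72232645 -0.17534912 -4.73887075] 0.7141719098946859
t 4.3 lin [-0.0085 -0.0107  0.1045] rot [-0.41 -0.01 -0.24]
```

View pics/s3.png

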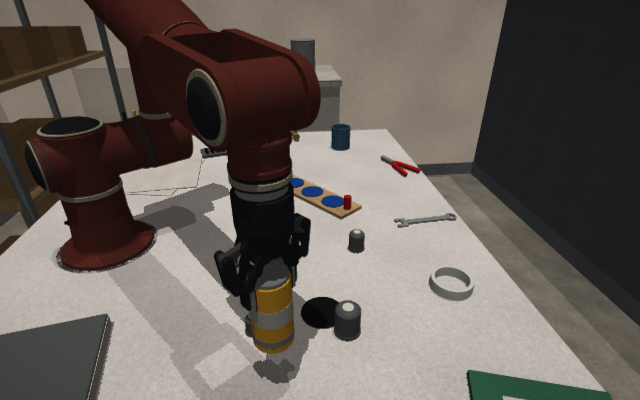

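The tin is held upright and the cap is undisturbed at (348,318). Now I lower it.

>>> apply_moves --commands '[{"linear": [-0.008,-0.01,0.02],"delta_rot": [0,0,0],"fingers": 255},{"linear": [-0.008,-0.01,0.045],"delta_rot": [0,0,0],"fingers": 255},{"linear": [-0.008,-0.01,0.07],"delta_rot": [0,0,0],"fingers": 255},{"linear": [-0.008,-0.01,0.085],"delta_rot": [0,0,0],"fingers": 255},{"linear": [-0.008,-0.01,0.093],"delta_rot": [0,0,0],"fingers": 255},{"linear": [-0.008,-0.01,0.098],"delta_rot": [0,0,0],"fingers": 255},{"linear": [-0.008,-0.01,0.1],"delta_rot": [0,0,0],"fingers": 255},{"linear": [-0.008,-0.01,0.102],"delta_rot": [0,0,0],"fingers": 255}]'

```text
time: 5.1
tool_pos: [0.4271, -0.4532, 0.0816]
tool_rot: [0.001, 0.43, 0.903, -0.001]
contact_force: [0.2, -0.6, -4.6]
gripper_width: 0.711
```

>>> apply_moves --commands '[{"linear": [0,0,0.001],"delta_rot": [0,0,0],"fingers": 255},{"linear": [0,0,0.002],"delta_rot": [0,0,0],"fingers": 255},{"linear": [0,0,0.003],"delta_rot": [0,0,0],"fingers": 255},{"linear": [0,0,0.004],"delta_rot": [0,0,0],"fingers": 255},{"linear": [0,0,0.005],"delta_rot": [0,0,0],"fingers": 255},{"linear": [0,0,0.005],"delta_rot": [0,0,0],"fingers": 255},{"linear": [0,0,0.005],"delta_rot": [0,0,0],"fingers": 255},{"linear": [0,0,0.005],"delta_rot": [0,0,0],"fingers": 255}]'

```text
time: 5.9
tool_pos: [0.4269, -0.4531, 0.0775]
tool_rot: [0.001, 0.43, 0.903, -0.0]
contact_force: [-1.8, 3.1, 4.9]
gripper_width: 0.708
```

>>> apply_moves --commands '[{"linear": [0,0,0],"delta_rot": [0,0,0],"fingers": 60},{"linear": [0,0,0],"delta_rot": [0,0,0],"fingers": 30},{"linear": [0,0,0],"delta_rot": [0,0,0],"fingers": 0},{"linear": [0,0,0],"delta_rot": [0,0,0],"fingers": 0},{"linear": [0,0,-0.02],"delta_rot": [0,0,0],"fingers": 0},{"linear": [0,0,-0.06],"delta_rot": [0,0,0],"fingers": 0},{"linear": [0,0,-0.1],"delta_rot": [0,0,0],"fingers": 0},{"linear": [0,0,-0.14],"delta_rot": [0,0,0],"fingers": 0}]'

```text
time: 6.7
tool_pos: [0.4263, -0.4523, 0.2165]
tool_rot: [-0.0, 0.43, 0.903, 0.0]
contact_force: [-0.7, -0.0, -0.7]
gripper_width: 1.001
```

```bash
python3 -c "
from h import *
s,im,c=snap('w4');print(s['tool_pos'],s['contact_force'],s['gripper_width']);go(.382,-.325,.20)
snap('s4','side')"
```

```text
[ 0.42631205 -0.45233292  0.2164995 ] [-0.65017876 -0.02438241 -0.65028898] 1.0010151622438979
t 6.75 lin [0.131  0.0459 0.0241] rot [-0.03  0.74  0.02]
```

View pics/w4.png

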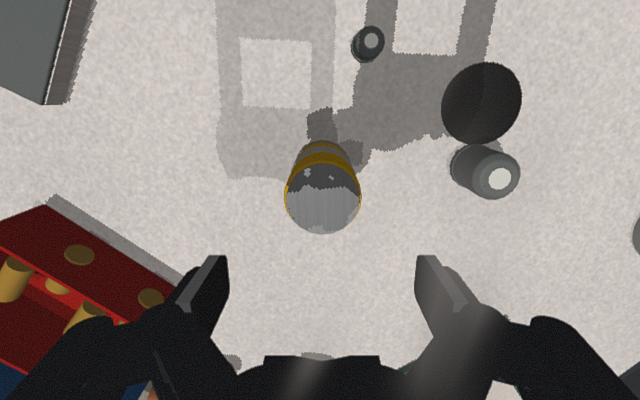

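View pics/s4.png

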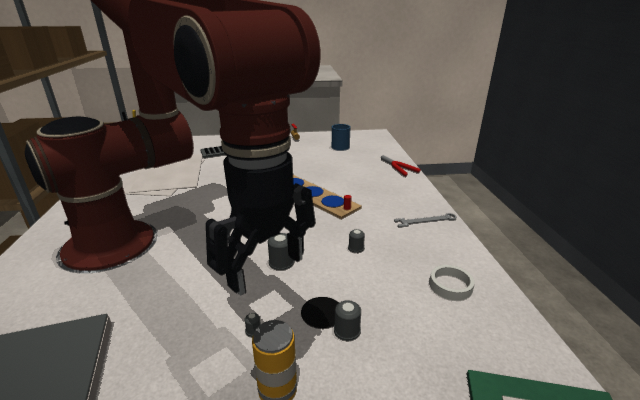

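The tin is aside at (0.427,-0.453). The mat is now bare at wrist pixel (482,103), with the cap 3 disc at (500,179) and the cap 1 disc at (371,41).

```bash
python3 -c "
from h import *
im=cv2.imread('pics/w4.png');s=state();c=cam('wrist',s)
# mat: dark, in roi
g=im.max(2);m=np.zeros(g.shape,bool);m[55:150,435:530]=(g<62)[55:150,435:530]
for b in blobs(m,300):print('mat',b,ray(c,b[0],.001))
for n,roi,z in[('c3',(480,160,40,40),.06),('c1',(360,30,22,22),.04)]:
  x,y,w,h=roi;g2=im.min(2);m=np.zeros(g.shape,bool);m[y:y+h,x:x+w]=True
  for t in(130,150,170):
    for b in blobs(m&(g2>t),15):print(n,t,b,ray(c,b[0],z).round(4))
"
```

```text
mat (array([480.83, 103.09]), np.int32(5087), array([441,  62,  80,  83], dtype=int32)) [ 0.52219667 -0.29579043  0.001     ]
c3 130 (array([518.12, 162.12]), np.int32(16), array([516, 160,   4,   7], dtype=int32)) [ 0.5681 -0.3264  0.06  ]
c3 130 (array([499.31, 178.41]), np.int32(393), array([488, 168,  23,  22], dtype=int32)) [ 0.5664 -0.3486  0.06  ]
c3 130 (array([512.79, 193.67]), np.int32(171), array([497, 179,  23,  21], dtype=int32)) [ 0.5889 -0.3507  0.06  ]
c3 130 (array([482.6, 198.4]), np.int32(15), array([480, 197,   8,   3], dtype=int32)) [ 0.5692 -0.373   0.06  ]
c3 150 (array([499.43, 178.26]), np.int32(370), array([489, 168,  22,  21], dtype=int32)) [ 0.5664 -0.3485  0.06  ]
c3 150 (array([513.18, 193.67]), np.int32(160), array([498, 179,  22,  21], dtype=int32)) [ 0.5892 -0.3504  0.06  ]
c3 170 (array([499.4 , 178.16]), np.int32(353), array([489, 168,  22,  21], dtype=int32)) [ 0.5663 -0.3484  0.06  ]
c3 170 (array([513.15, 193.95]), np.int32(154), array([498, 180,  22,  20], dtype=int32)) [ 0.5894 -0.3507  0.06  ]
c1 130 (array([370.54,  40.69]), np.int32(87), array([365,  34,  13,  14], dtype=int32)) [ 0.387  -0.3326  0.04  ]
```

>>> apply_moves --commands '[{"linear": [0.016,0.006,0.003],"delta_rot": [0,0,0],"fingers": 0},{"linear": [0.04,0.014,0.006],"delta_rot": [0,0,0],"fingers": 0},{"linear": [0.07,0.025,0.012],"delta_rot": [0,0,0],"fingers": 0},{"linear": [0.1,0.035,0.02],"delta_rot": [0,0,0],"fingers": 0},{"linear": [0.12,0.042,0.026],"delta_rot": [0,0,0],"fingers": 0},{"linear": [0.131,0.046,0.03],"delta_rot": [0,0,0],"fingers": 0},{"linear": [0.131,0.046,0.03],"delta_rot": [0,0,0],"fingers": 0},{"linear": [0.131,0.046,0.03],"delta_rot": [0,0,0],"fingers": 0}]'

```text
time: 7.6
tool_pos: [0.38, -0.3224, 0.1855]
tool_rot: [0.0, 0.43, 0.903, -0.0]
contact_force: [-0.0, -0.1, 0.0]
gripper_width: 1.002
```

```bash
cat >> h.py <<'E'
def disc(im,c,guess,z,rpx=22,t=150):
    u=proj(c,(*guess,z)); print("pred",u.round(1))
    x,y=np.round(u).astype(int); m=np.zeros(im.shape[:2],bool); m[max(0,y-rpx):y+rpx,x-rpx:x+rpx]=1
    L=blobs(m&(im.min(2)>t),10)
    for b in L: print(b[0],b[1],b[2],ray(c,b[0],z).round(4))
E
python3 -c "
from h import *
s,im,c=snap('w5');print(s['tool_pos'],s['joint_vel'].round(3));disc(im,c,(.382,-.323),.04);go(.382,-.323,.20)"
```

```text
[ 0.3800183  -0.32239735  0.18554182] [-0.008  0.011 -0.023 -0.     0.002  0.001]
pred [322.8 183.6]
[323.23 188.34] 902 [301 162  44  44] [ 0.3852 -0.3263  0.04  ]
[320.29 187.73] 121 [314 182  13  12] [ 0.3827 -0.3275  0.04  ]
t 7.65 lin [-0.0014  0.0012 -0.0142] rot [-0.    0.07 -0.  ]
```

View pics/w5.png

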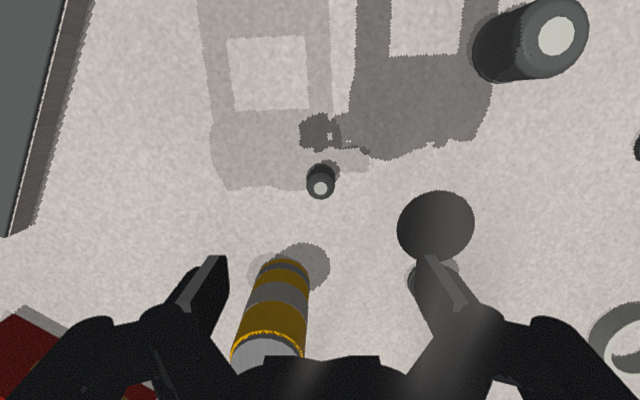

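```bash
python3 -c "
from h import *
go(.383,-.327,.005)"
```

```text
t 7.65 lin [-0.0049 -0.0005  0.1808] rot [-0.    0.07 -0.  ]
```

>>> apply_moves --commands '[{"linear": [-0.005,0,0.03],"delta_rot": [0,0,0],"fingers": 0},{"linear": [-0.005,0,0.065],"delta_rot": [0,0,0],"fingers": 0},{"linear": [-0.005,0,0.1],"delta_rot": [0,0,0],"fingers": 0},{"linear": [-0.005,0,0.135],"delta_rot": [0,0,0],"fingers": 60},{"linear": [-0.005,0,0.16],"delta_rot": [0,0,0],"fingers": 90},{"linear": [-0.005,0,0.173],"delta_rot": [0,0,0],"fingers": 100},{"linear": [-0.005,0,0.179],"delta_rot": [0,0,0],"fingers": 110},{"linear": [-0.005,0,0.181],"delta_rot": [0,0,0],"fingers": 110}]'

```text
time: 8.45
tool_pos: [0.3834, -0.3265, 0.0046]
tool_rot: [0.0, 0.431, 0.903, -0.0]
contact_force: [0.5, -0.4, 0.9]
gripper_width: 0.569
```

>>> apply_moves --commands '[{"linear": [0,0,0],"delta_rot": [0,0,0],"fingers": 130},{"linear": [0,0,0],"delta_rot": [0,0,0],"fingers": 150},{"linear": [0,0,0],"delta_rot": [0,0,0],"fingers": 170},{"linear": [0,0,0],"delta_rot": [0,0,0],"fingers": 190},{"linear": [0,0,0],"delta_rot": [0,0,0],"fingers": 220},{"linear": [0,0,0],"delta_rot": [0,0,0],"fingers": 255},{"linear": [0,0,0],"delta_rot": [0,0,0],"fingers": 255},{"linear": [0,0,0],"delta_rot": [0,0,0],"fingers": 255}]'

```text
time: 9.25
tool_pos: [0.3837, -0.3266, 0.0058]
tool_rot: [0.001, 0.43, 0.903, -0.001]
contact_force: [-0.8, 0.2, 6.7]
gripper_width: 0.308
```

```bash
python3 -c "
from h import *
s,im,c=snap('w6');print(s['tool_pos'],s['contact_force']);go(.5957,.1387,.15)"
```

```text
[ 0.38370252 -0.32660681  0.00579109] [-0.79682242  0.23200301  6.6583543 ]
t 9.3 lin [ 0.2277  0.4577 -0.1448] rot [0.   0.14 0.02]
```

View pics/w6.png

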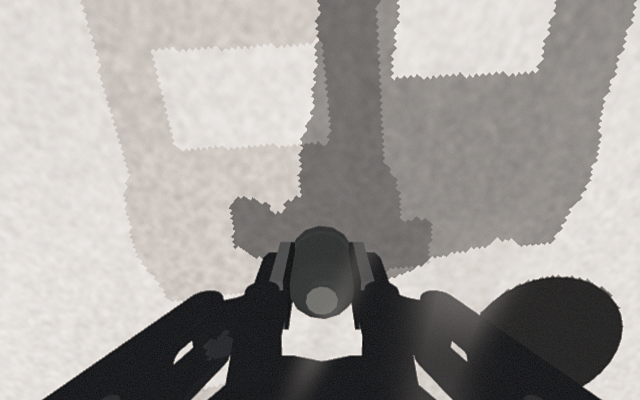

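Cap 1 is gripped, with its disc at (321,300). I'll work out its offset along the pads, then lift and carry it.

```bash
cat >> h.py <<'E'
def held(uv,depth):  # point in tool frame: pixel uv at tool-z = depth (neg = above TCP)
    p=eyes.camera_params("wrist");T=p["T_tool_cam"]; d=T[:3,:3]@np.array([(uv[0]-p["cx"])/p["fx"],(uv[1]-p["cy"])/p["fy"],1])
    o=T[:3,3]; print("held tool xy",(o+d*(depth-o[2])/d[2]).round(4))
E
python3 -c "
from h import *
held((321,300),-.0342)
held((321,300),-.0342+.002)"
```

```text
held tool xy [ 0.      0.     -0.0342]
held tool xy [-0.0014  0.     -0.0322]
```

>>> apply_moves --commands '[{"linear": [0,0,-0.015],"delta_rot": [0,0,0],"fingers": 255},{"linear": [0,0,-0.045],"delta_rot": [0,0,0],"fingers": 255},{"linear": [0.002,0.004,-0.09],"delta_rot": [0,0,0],"fingers": 255},{"linear": [0.01,0.02,-0.125],"delta_rot": [0,0,0],"fingers": 255},{"linear": [0.025,0.05,-0.145],"delta_rot": [0,0,0],"fingers": 255},{"linear": [0.044,0.088,-0.145],"delta_rot": [0,0,0],"fingers": 255},{"linear": [0.066,0.132,-0.145],"delta_rot": [0,0,0],"fingers": 255},{"linear": [0.088,0.176,-0.145],"delta_rot": [0,0,0],"fingers": 255}]'

```text
time: 10.1
tool_pos: [0.4646, -0.1449, 0.1497]
tool_rot: [0.001, 0.431, 0.902, 0.0]
contact_force: [1.3, -0.5, -1.1]
gripper_width: 0.308
```

```bash
python3 -c "
from h import *
go(.5957,.1387,.15)"
```

```text
t 10.1 lin [ 0.1382  0.2803 -0.0003] rot [ 0.04  0.06 -0.05]
```

>>> apply_moves --commands '[{"linear": [0.022,0.044,0],"delta_rot": [0,0,0],"fingers": 255},{"linear": [0.044,0.089,0],"delta_rot": [0,0,0],"fingers": 255},{"linear": [0.066,0.133,0],"delta_rot": [0,0,0],"fingers": 255},{"linear": [0.088,0.178,0],"delta_rot": [0,0,0],"fingers": 255},{"linear": [0.11,0.223,0],"delta_rot": [0,0,0],"fingers": 255},{"linear": [0.128,0.26,0],"delta_rot": [0,0,0],"fingers": 255},{"linear": [0.138,0.28,0],"delta_rot": [0,0,0],"fingers": 255},{"linear": [0.138,0.28,0],"delta_rot": [0,0,0],"fingers": 255}]'

```text
time: 10.9
tool_pos: [0.5953, 0.1396, 0.149]
tool_rot: [-0.0, 0.429, 0.903, 0.0]
contact_force: [-0.3, -0.1, -0.5]
gripper_width: 0.303
```

```bash
python3 -c "
from h import *
s,im,c=snap('w7');print(s['tool_pos'],s['joint_vel'].round(3));go(.5957,.1387,.15)
hsv=cv2.cvtColor(im,cv2.COLOR_BGR2HSV).astype(int)
for ce,a,bb in blobs((abs(hsv[...,0]-115)<12)&(hsv[...,1]>150)&(hsv[...,2]>60),100):print(ce,a,bb,ray(c,ce,.016).round(4))
for p in [(.5957,.1387),(.5396,.2088),(.4835,.2789),(.4276,.3488)]: print(proj(c,(*p,.016)))
"
```

```text
[0.59527111 0.13964769 0.14895682] [-0.047 -0.032  0.038 -0.027  0.014 -0.023]
t 10.95 lin [-0.0001  0.0011 -0.0012] rot [-0.05 -0.02  0.15]
[324.21  77.79] 5916 [282  33  85  90] [0.5401 0.2109 0.016 ]
[322.81 184.92] 4387 [285 149  77  73] [0.5957 0.141  0.016 ]
[321.17319714 186.79536754]
[322.1209948   79.54040129]
[323.29002358 -52.74958816]
[ 324.81162481 -219.40500814]
```

View pics/w7.png

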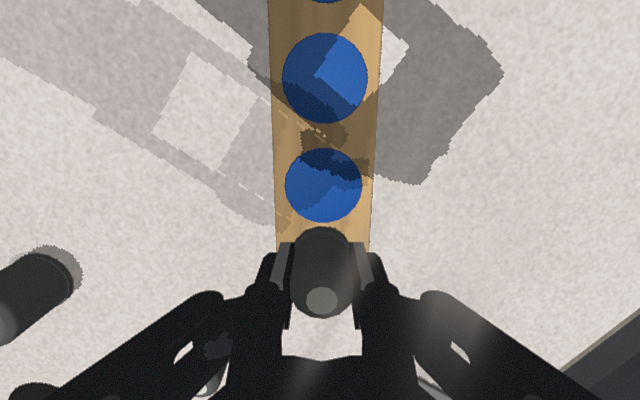

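The pads at (323,185) and (324,78) in the wrist view put pad 1 at (0.596,0.141). The top camera agrees.

```bash
python3 -c "
from h import *
go(.596,.141,.022)"
```

```text
t 10.95 lin [0.0014 0.0029 0.1268] rot [-0.05 -0.02  0.15]
```

>>> apply_moves --commands '[{"linear": [0.0014,0.003,0.025],"delta_rot": [0,0,0],"fingers": 255},{"linear": [0.0014,0.003,0.055],"delta_rot": [0,0,0],"fingers": 255},{"linear": [0.0014,0.003,0.085],"delta_rot": [0,0,0],"fingers": 255},{"linear": [0.0014,0.003,0.105],"delta_rot": [0,0,0],"fingers": 255},{"linear": [0.0014,0.003,0.115],"delta_rot": [0,0,0],"fingers": 255},{"linear": [0.0014,0.003,0.119],"delta_rot": [0,0,0],"fingers": 255},{"linear": [0.0014,0.003,0.121],"delta_rot": [0,0,0],"fingers": 255},{"linear": [0.0014,0.003,0.121],"delta_rot": [0,0,0],"fingers": 255}]'

```text
time: 11.75
tool_pos: [0.5972, 0.1398, 0.0295]
tool_rot: [0.001, 0.431, 0.903, 0.0]
contact_force: [0.5, 0.3, -0.2]
gripper_width: 0.309
```

```bash
python3 -c "
from h import *
go(.596,.141,.022)"
```

```text
t 11.75 lin [ 0.0017 -0.0002  0.0075] rot [ 0.09  0.06 -0.01]
```

>>> apply_moves --commands '[{"linear": [0.001,0,0.002],"delta_rot": [0,0,0],"fingers": 255},{"linear": [0.0015,0,0.004],"delta_rot": [0,0,0],"fingers": 255},{"linear": [0.0015,0,0.005],"delta_rot": [0,0,0],"fingers": 255},{"linear": [0.0015,0,0.006],"delta_rot": [0,0,0],"fingers": 255},{"linear": [0.0015,0,0.007],"delta_rot": [0,0,0],"fingers": 255},{"linear": [0.0015,0,0.008],"delta_rot": [0,0,0],"fingers": 255},{"linear": [0.0015,0,0.008],"delta_rot": [0,0,0],"fingers": 255},{"linear": [0.0015,0,0.008],"delta_rot": [0,0,0],"fingers": 255}]'

```text
time: 12.55
tool_pos: [0.5955, 0.1412, 0.0218]
tool_rot: [-0.0, 0.43, 0.903, -0.0]
contact_force: [-4.1, -0.8, 7.5]
gripper_width: 0.306
```

Contact at the expected height, 0.0218. I release and go up.

>>> apply_moves --commands '[{"linear": [0,0,0],"delta_rot": [0,0,0],"fingers": 150},{"linear": [0,0,0],"delta_rot": [0,0,0],"fingers": 110},{"linear": [0,0,0],"delta_rot": [0,0,0],"fingers": 60},{"linear": [0,0,-0.01],"delta_rot": [0,0,0],"fingers": 20},{"linear": [0,0,-0.03],"delta_rot": [0,0,0],"fingers": 0},{"linear": [0,0,-0.07],"delta_rot": [0,0,0],"fingers": 0},{"linear": [0,0,-0.11],"delta_rot": [0,0,0],"fingers": 0},{"linear": [0,0,-0.15],"delta_rot": [0,0,0],"fingers": 0}]'

```text
time: 13.35
tool_pos: [0.5952, 0.1411, 0.1723]
tool_rot: [0.0, 0.43, 0.903, 0.0]
contact_force: [0.9, 0.4, 0.4]
gripper_width: 0.999
```

```bash
python3 -c "
from h import *
s,im,c=snap('w8');print(s['tool_pos'],s['joint_vel'].round(3));disc(im,c,(.596,.141),.056);go(.625,-.086,.2)
s,im,c=snap('t8','top')
"
```

```text
[0.59521245 0.14109358 0.17233057] [-0.001 -0.37  -0.315  0.     0.675  0.002]
pred [322.1 191.6]
[321.83 191.36] 151 [315 185  15  14] [0.5957 0.141  0.056 ]
t 13.4 lin [-0.1931 -0.1233 -0.0186] rot [0.65 0.41 0.02]
```

View pics/w8.png

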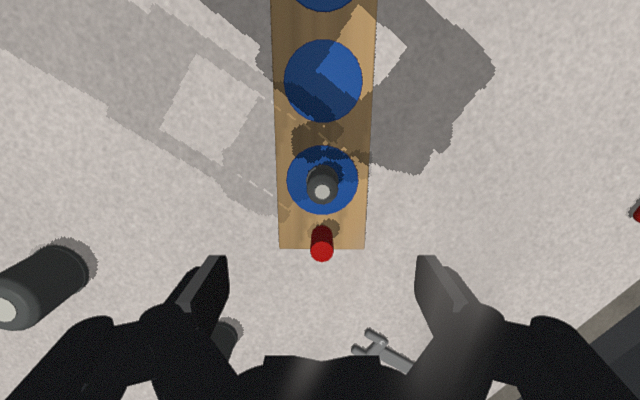

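Cap 1 stands on the red-post pad, disc at (322,191), within about 1 mm of the pad centre. Next is cap 2.

>>> apply_moves --commands '[{"linear": [-0.018,-0.012,-0.005],"delta_rot": [0,0,0],"fingers": 0},{"linear": [-0.05,-0.032,-0.01],"delta_rot": [0,0,0],"fingers": 0},{"linear": [-0.09,-0.057,-0.01],"delta_rot": [0,0,0],"fingers": 0},{"linear": [-0.13,-0.083,-0.01],"delta_rot": [0,0,0],"fingers": 0},{"linear": [-0.165,-0.105,-0.01],"delta_rot": [0,0,0],"fingers": 0},{"linear": [-0.186,-0.119,-0.01],"delta_rot": [0,0,0],"fingers": 0},{"linear": [-0.193,-0.123,-0.01],"delta_rot": [0,0,0],"fingers": 0},{"linear": [-0.193,-0.123,-0.01],"delta_rot": [0,0,0],"fingers": 0}]'

```text
time: 14.25
tool_pos: [0.6213, -0.0869, 0.1801]
tool_rot: [-0.0, 0.431, 0.902, 0.0]
contact_force: [-0.3, 0.3, -0.7]
gripper_width: 0.999
```

```bash
python3 -c "
from h import *
s,im,c=snap('w9');print(s['tool_pos'],s['joint_vel'].round(3));disc(im,c,(.625,-.086),.05);go(.625,-.086,.012)
"
```

```text
[ 0.62125405 -0.08692228  0.18010596] [ 0.038 -0.009  0.01   0.009  0.005  0.007]
pred [325.5 188.4]
[322.34 200.04] 427 [303 166  44  44] [ 0.6297 -0.0962  0.05  ]
[324.83 188.8 ] 261 [316 180  19  18] [ 0.6248 -0.0867  0.05  ]
t 14.3 lin [-0.0027  0.0028  0.1681] rot [ 0.01 -0.05 -0.  ]
```

View pics/w9.png

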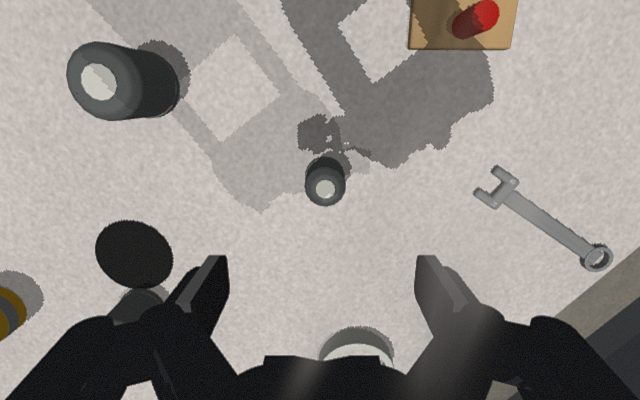

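>>> apply_moves --commands '[{"linear": [-0.003,0.002,0.025],"delta_rot": [0,0,0],"fingers": 0},{"linear": [-0.003,0.002,0.06],"delta_rot": [0,0,0],"fingers": 0},{"linear": [-0.003,0.002,0.095],"delta_rot": [0,0,0],"fingers": 0},{"linear": [-0.003,0.002,0.125],"delta_rot": [0,0,0],"fingers": 40},{"linear": [-0.003,0.002,0.15],"delta_rot": [0,0,0],"fingers": 60},{"linear": [-0.003,0.002,0.163],"delta_rot": [0,0,0],"fingers": 70},{"linear": [-0.003,0.002,0.168],"delta_rot": [0,0,0],"fingers": 80},{"linear": [-0.003,0.002,0.17],"delta_rot": [0,0,0],"fingers": 80}]'

```text
time: 15.1
tool_pos: [0.6252, -0.0866, 0.0107]
tool_rot: [0.0, 0.43, 0.903, 0.0]
contact_force: [0.1, 0.6, 1.6]
gripper_width: 0.687
```

>>> apply_moves --commands '[{"linear": [0,0,0],"delta_rot": [0,0,0],"fingers": 100},{"linear": [0,0,0],"delta_rot": [0,0,0],"fingers": 120},{"linear": [0,0,0],"delta_rot": [0,0,0],"fingers": 140},{"linear": [0,0,0],"delta_rot": [0,0,0],"fingers": 170},{"linear": [0,0,0],"delta_rot": [0,0,0],"fingers": 210},{"linear": [0,0,0],"delta_rot": [0,0,0],"fingers": 255},{"linear": [0,0,0],"delta_rot": [0,0,0],"fingers": 255},{"linear": [0,0,0],"delta_rot": [0,0,0],"fingers": 255}]'

```text
time: 15.9
tool_pos: [0.626, -0.0877, 0.0119]
tool_rot: [0.001, 0.43, 0.903, 0.0]
contact_force: [-0.6, 0.5, 5.2]
gripper_width: 0.425
```

```bash
python3 -c "
from h import *
s,im,c=snap('w10');print(s['tool_pos'],s['contact_force']);go(.540,.211,.15)
"
```

```text
[ 0.62597773 -0.08769412  0.01194728] [-0.63776592  0.49129708  5.20713124]
t 15.95 lin [ 0.286   0.1214 -0.1384] rot [0.09 0.12 0.01]
```

View pics/w10.png

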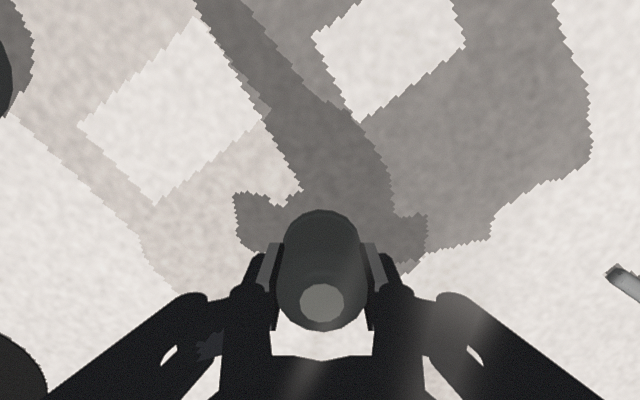

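```bash
python3 -c "
from h import *
held((322,303),-.038)
"
```

```text
held tool xy [ 0.0014  0.0004 -0.038 ]
```

>>> apply_moves --commands '[{"linear": [0,0,-0.015],"delta_rot": [0,0,0],"fingers": 255},{"linear": [0,0,-0.045],"delta_rot": [0,0,0],"fingers": 255},{"linear": [0.004,0.002,-0.085],"delta_rot": [0,0,0],"fingers": 255},{"linear": [0.02,0.009,-0.12],"delta_rot": [0,0,0],"fingers": 255},{"linear": [0.048,0.02,-0.138],"delta_rot": [0,0,0],"fingers": 255},{"linear": [0.09,0.038,-0.138],"delta_rot": [0,0,0],"fingers": 255},{"linear": [0.134,0.057,-0.138],"delta_rot": [0,0,0],"fingers": 255},{"linear": [0.178,0.076,-0.138],"delta_rot": [0,0,0],"fingers": 255}]'

```text
time: 16.75
tool_pos: [0.571, 0.1001, 0.1492]
tool_rot: [0.0, 0.431, 0.902, 0.0]
contact_force: [0.2, 0.1, -0.6]
gripper_width: 0.427
```

```bash
python3 -c "
from h import *
go(.540,.211,.13)
"
```

```text
t 16.75 lin [0.1057 0.0456 0.0192] rot [ 0.04  0.02 -0.04]
```

>>> apply_moves --commands '[{"linear": [0.035,0.015,0],"delta_rot": [0,0,0],"fingers": 255},{"linear": [0.07,0.03,0.01],"delta_rot": [0,0,0],"fingers": 255},{"linear": [0.095,0.041,0.02],"delta_rot": [0,0,0],"fingers": 255},{"linear": [0.1045,0.0455,0.04],"delta_rot": [0,0,0],"fingers": 255},{"linear": [0.1045,0.0455,0.07],"delta_rot": [0,0,0],"fingers": 255},{"linear": [0.1045,0.0455,0.095],"delta_rot": [0,0,0],"fingers": 255},{"linear": [0.1045,0.0455,0.11],"delta_rot": [0,0,0],"fingers": 255},{"linear": [0.1045,0.0455,0.114],"delta_rot": [0,0,0],"fingers": 255}]'

```text
time: 17.55
tool_pos: [0.5398, 0.2082, 0.0324]
tool_rot: [-0.001, 0.43, 0.903, -0.001]
contact_force: [0.4, -0.4, 0.8]
gripper_width: 0.426
```

```bash
python3 -c "
from h import *
go(.541,.210,.0275)
"
```

```text
t 17.55 lin [0.0006 0.0021 0.0049] rot [-0.2  -0.09  0.01]
```

>>> apply_moves --commands '[{"linear": [0.0005,0.001,0.001],"delta_rot": [0,0,0],"fingers": 255},{"linear": [0.0005,0.0015,0.002],"delta_rot": [0,0,0],"fingers": 255},{"linear": [0.0005,0.0015,0.003],"delta_rot": [0,0,0],"fingers": 255},{"linear": [0.0005,0.0015,0.004],"delta_rot": [0,0,0],"fingers": 255},{"linear": [0.0005,0.0015,0.005],"delta_rot": [0,0,0],"fingers": 255},{"linear": [0.0005,0.0015,0.006],"delta_rot": [0,0,0],"fingers": 255},{"linear": [0.0005,0.0015,0.006],"delta_rot": [0,0,0],"fingers": 255},{"linear": [0.0005,0.0015,0.006],"delta_rot": [0,0,0],"fingers": 255}]'

```text
time: 18.35
tool_pos: [0.5422, 0.21, 0.0282]
tool_rot: [-0.0, 0.43, 0.903, -0.0]
contact_force: [0.3, -0.9, 0.1]
gripper_width: 0.425
```

>>> apply_moves --commands '[{"linear": [-0.0005,-0.001,0.001],"delta_rot": [0,0,0],"fingers": 255},{"linear": [-0.0005,-0.001,0.0015],"delta_rot": [0,0,0],"fingers": 255},{"linear": [-0.0005,-0.001,0.0015],"delta_rot": [0,0,0],"fingers": 255},{"linear": [-0.0005,-0.001,0.0015],"delta_rot": [0,0,0],"fingers": 120},{"linear": [-0.0005,-0.001,0.0015],"delta_rot": [0,0,0],"fingers": 80},{"linear": [-0.0005,-0.001,0.0015],"delta_rot": [0,0,0],"fingers": 40},{"linear": [-0.0005,-0.001,-0.01],"delta_rot": [0,0,0],"fingers": 10},{"linear": [-0.0005,-0.001,-0.04],"delta_rot": [0,0,0],"fingers": 0}]'

```text
time: 19.15
tool_pos: [0.5391, 0.2082, 0.0658]
tool_rot: [-0.003, 0.43, 0.903, -0.002]
contact_force: [-0.6, -0.1, 0.8]
gripper_width: 1.003
```

>>> apply_moves --commands '[{"linear": [0,0,-0.04],"delta_rot": [0,0,0],"fingers": 0},{"linear": [0,0,-0.08],"delta_rot": [0,0,0],"fingers": 0},{"linear": [0,0,-0.1],"delta_rot": [0,0,0],"fingers": 0},{"linear": [0,0,-0.11],"delta_rot": [0,0,0],"fingers": 0},{"linear": [0,0,-0.115],"delta_rot": [0,0,0],"fingers": 0},{"linear": [0,0,-0.115],"delta_rot": [0,0,0],"fingers": 0},{"linear": [0,0,-0.115],"delta_rot": [0,0,0],"fingers": 0},{"linear": [0,0,-0.115],"delta_rot": [0,0,0],"fingers": 0}]'

```text
time: 19.95
tool_pos: [0.5408, 0.2087, 0.1814]
tool_rot: [-0.001, 0.43, 0.903, -0.001]
contact_force: [-0.4, 1.0, -0.3]
gripper_width: 1.001
```

```bash
cat >> h.py <<'E'
def pads(im,c):
    hsv=cv2.cvtColor(im,cv2.COLOR_BGR2HSV).astype(int)
    for ce,a,bb in blobs((abs(hsv[...,0]-115)<12)&(hsv[...,1]>150)&(hsv[...,2]>60),300):print("pad",ce,a,bb,ray(c,ce,.016).round(4))
E
python3 -c "
from h import *
s,im,c=snap('w11');print(s['tool_pos'],s['joint_vel'].round(3));disc(im,c,(.54,.211),.066);disc(im,c,(.596,.141),.056);pads(im,c)
go(.4385,-.122,.2)
"
```

```text
[0.54083578 0.20871712 0.18139362] [ 0.001  0.001 -0.006  0.001  0.001  0.   ]
pred [322.8 188.8]
[323.76 190.3 ] 287 [314 181  20  19] [0.5415 0.2105 0.066 ]
pred [322.2 276.7]
[321.96 276.69] 117 [316 271  13  12] [0.5958 0.1409 0.056 ]
pad [324.28   3.65] 355 [300   0  50  10] [0.4475 0.327  0.016 ]
pad [323.51  77.56] 4733 [286  38  76  80] [0.484  0.2811 0.016 ]
pad [321.79 166.18] 1733 [289 141  69  66] [0.5338 0.217  0.016 ]
pad [316.58 248.38] 1481 [291 228  60  56] [0.5853 0.1447 0.016 ]
t 20.0 lin [-0.1925 -0.2879 -0.0179] rot [-0.15 -0.07  0.01]
```

View pics/w11.png

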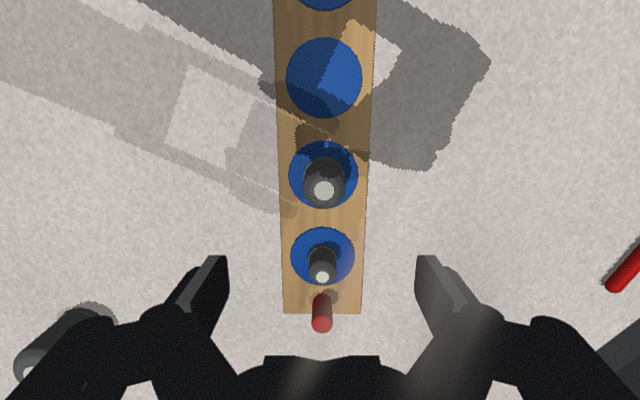

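Caps 1 and 2 are both centred to within 2 mm, with discs at (322,277) and (324,190). Next is cap 4.

>>> apply_moves --commands '[{"linear": [-0.015,-0.022,-0.005],"delta_rot": [0,0,0],"fingers": 0},{"linear": [-0.04,-0.06,-0.018],"delta_rot": [0,0,0],"fingers": 0},{"linear": [-0.067,-0.1,-0.018],"delta_rot": [0,0,0],"fingers": 0},{"linear": [-0.094,-0.14,-0.018],"delta_rot": [0,0,0],"fingers": 0},{"linear": [-0.121,-0.18,-0.018],"delta_rot": [0,0,0],"fingers": 0},{"linear": [-0.148,-0.22,-0.018],"delta_rot": [0,0,0],"fingers": 0},{"linear": [-0.172,-0.257,-0.018],"delta_rot": [0,0,0],"fingers": 0},{"linear": [-0.187,-0.279,-0.018],"delta_rot": [0,0,0],"fingers": 0}]'

```text
time: 20.8
tool_pos: [0.4413, -0.1142, 0.2007]
tool_rot: [-0.0, 0.431, 0.902, -0.0]
contact_force: [0.5, -0.6, -0.3]
gripper_width: 0.996
```

>>> apply_moves --commands '[{"linear": [-0.006,-0.009,0],"delta_rot": [0,0,0],"fingers": 0},{"linear": [-0.006,-0.009,0],"delta_rot": [0,0,0],"fingers": 0},{"linear": [-0.006,-0.009,0],"delta_rot": [0,0,0],"fingers": 0},{"linear": [-0.006,-0.009,0],"delta_rot": [0,0,0],"fingers": 0},{"linear": [-0.006,-0.009,0],"delta_rot": [0,0,0],"fingers": 0},{"linear": [-0.006,-0.009,0],"delta_rot": [0,0,0],"fingers": 0},{"linear": [-0.006,-0.009,0],"delta_rot": [0,0,0],"fingers": 0},{"linear": [-0.006,-0.009,0],"delta_rot": [0,0,0],"fingers": 0}]'

```text
time: 21.6
tool_pos: [0.4396, -0.122, 0.2013]
tool_rot: [-0.0, 0.43, 0.903, 0.0]
contact_force: [1.3, 0.3, -0.0]
gripper_width: 1.001
```

```bash
python3 -c "
from h import *
s,im,c=snap('w12');print(s['tool_pos'],s['joint_vel'].round(3));disc(im,c,(.4385,-.122),.07,30);go(.4385,-.122,.02)
"
```

```text
[ 0.43955193 -0.12203406  0.20129491] [-0.004 -0.001  0.     0.     0.001  0.002]
pred [320.6 185.4]
[319.28 186.54] 595 [305 173  29  28] [ 0.4383 -0.1236  0.07  ]
[342.97 208.2 ] 203 [322 191  29  24] [ 0.4677 -0.1259  0.07  ]
[297.44 209.51] 152 [291 198  24  17] [ 0.4365 -0.1528  0.07  ]
t 21.65 lin [ 0.0008 -0.0007  0.1813] rot [ 0.   -0.    0.03]
```

View pics/w12.png

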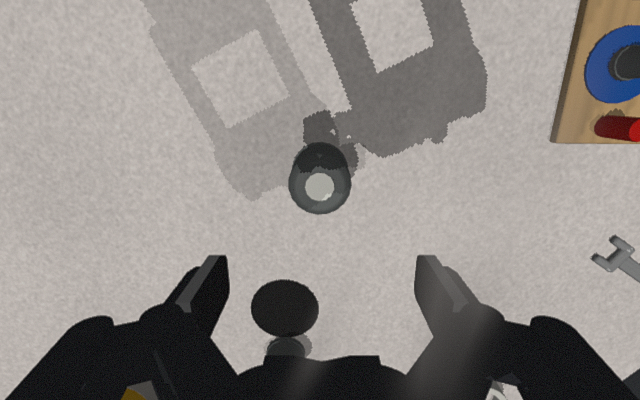

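>>> apply_moves --commands '[{"linear": [-0.0005,-0.002,0.025],"delta_rot": [0,0,0],"fingers": 0},{"linear": [-0.0005,-0.002,0.06],"delta_rot": [0,0,0],"fingers": 0},{"linear": [-0.0005,-0.002,0.095],"delta_rot": [0,0,0],"fingers": 0},{"linear": [-0.0005,-0.002,0.125],"delta_rot": [0,0,0],"fingers": 0},{"linear": [-0.0005,-0.002,0.15],"delta_rot": [0,0,0],"fingers": 0},{"linear": [-0.0005,-0.002,0.17],"delta_rot": [0,0,0],"fingers": 0},{"linear": [-0.0005,-0.002,0.178],"delta_rot": [0,0,0],"fingers": 10},{"linear": [-0.0005,-0.002,0.181],"delta_rot": [0,0,0],"fingers": 20}]'

```text
time: 22.45
tool_pos: [0.4378, -0.1237, 0.0196]
tool_rot: [-0.001, 0.43, 0.903, 0.0]
contact_force: [-0.5, 0.4, 1.1]
gripper_width: 0.923
```

>>> apply_moves --commands '[{"linear": [0,0,0],"delta_rot": [0,0,0],"fingers": 40},{"linear": [0,0,0],"delta_rot": [0,0,0],"fingers": 60},{"linear": [0,0,0],"delta_rot": [0,0,0],"fingers": 80},{"linear": [0,0,0],"delta_rot": [0,0,0],"fingers": 120},{"linear": [0,0,0],"delta_rot": [0,0,0],"fingers": 180},{"linear": [0,0,0],"delta_rot": [0,0,0],"fingers": 255},{"linear": [0,0,0],"delta_rot": [0,0,0],"fingers": 255},{"linear": [0,0,0],"delta_rot": [0,0,0],"fingers": 255}]'

```text
time: 23.25
tool_pos: [0.4395, -0.1246, 0.022]
tool_rot: [0.001, 0.43, 0.903, -0.0]
contact_force: [-0.4, 0.4, 5.8]
gripper_width: 0.667
```

```bash
python3 -c "
from h import *
s,im,c=snap('w13');print(s['tool_pos'],s['contact_force']);go(.428,.351,.15)
"
```

```text
[ 0.43954247 -0.12457965  0.02196349] [-0.3770161   0.42173331  5.75769054]
t 23.3 lin [ 0.3764  0.2906 -0.1287] rot [0.06 0.15 0.02]
```

View pics/w13.png

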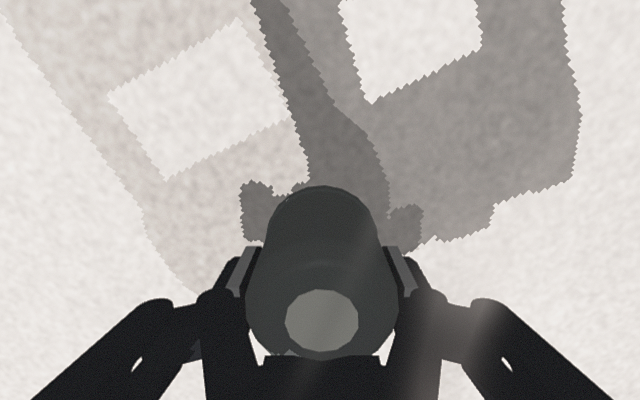

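```bash
python3 -c "
from h import *
held((321.5,320),-.048)
"
```

```text
held tool xy [ 0.0017  0.0003 -0.048 ]
```

>>> apply_moves --commands '[{"linear": [0,0,-0.015],"delta_rot": [0,0,0],"fingers": 255},{"linear": [0,0,-0.045],"delta_rot": [0,0,0],"fingers": 255},{"linear": [0.006,0.005,-0.08],"delta_rot": [0,0,0],"fingers": 255},{"linear": [0.025,0.019,-0.11],"delta_rot": [0,0,0],"fingers": 255},{"linear": [0.055,0.042,-0.12],"delta_rot": [0,0,0],"fingers": 255},{"linear": [0.09,0.069,-0.12],"delta_rot": [0,0,0],"fingers": 255},{"linear": [0.125,0.096,-0.12],"delta_rot": [0,0,0],"fingers": 255},{"linear": [0.16,0.123,-0.12],"delta_rot": [0,0,0],"fingers": 255}]'

```text
time: 24.1
tool_pos: [0.4326, 0.0794, 0.1405]
tool_rot: [0.0, 0.431, 0.903, 0.0]
contact_force: [1.3, 0.0, -1.6]
gripper_width: 0.668
```

>>> apply_moves --commands '[{"linear": [0.036,0.028,0],"delta_rot": [0,0,0],"fingers": 255},{"linear": [0.072,0.056,0],"delta_rot": [0,0,0],"fingers": 255},{"linear": [0.108,0.084,0],"delta_rot": [0,0,0],"fingers": 255},{"linear": [0.144,0.112,0],"delta_rot": [0,0,0],"fingers": 255},{"linear": [0.176,0.136,0],"delta_rot": [0,0,0],"fingers": 255},{"linear": [0.2,0.155,0],"delta_rot": [0,0,0],"fingers": 255},{"linear": [0.212,0.164,0],"delta_rot": [0,0,0],"fingers": 255},{"linear": [0.212,0.164,0],"delta_rot": [0,0,0],"fingers": 255}]'

```text
time: 24.9
tool_pos: [0.4266, 0.3468, 0.14]
tool_rot: [-0.0, 0.429, 0.903, -0.0]
contact_force: [-0.5, -0.6, -1.4]
gripper_width: 0.663
```

```bash
python3 -c "
from h import *
s,im,c=snap('w14');print(s['tool_pos'],s['joint_vel'].round(3));pads(im,c);go(.428,.351,.038)
snap('t14','top')
"
```

```text
[0.42659361 0.34678586 0.1400036 ] [-0.041 -0.028  0.029 -0.019  0.012 -0.016]
pad [327.07 171.2 ] 2749 [287 147  79  54] [0.4206 0.3615 0.016 ]
t 24.95 lin [0.0034 0.0045 0.1019] rot [-0.07  0.03  0.08]
```

View pics/w14.png

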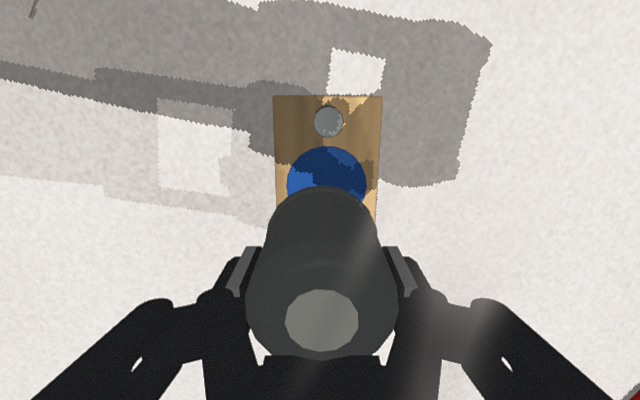

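```bash
python3 -c "
from h import *
c=cam('wrist');print(ray(c,(326.5,185),.016),ray(c,(326.5,147),.016),proj(c,(.428,.351,.016)))
go(.428+.001,.351-.0013,.044)
"
```

```text
[0.42822641 0.34993963 0.016     ] [0.40757335 0.37523483 0.016     ] [327.07681643 183.91435274]
t 25.0 lin [0.0024 0.0047 0.0959] rot [-0.07  0.03  0.01]
```

>>> apply_moves --commands '[{"linear": [0.002,0.0045,0.015],"delta_rot": [0,0,0],"fingers": 255},{"linear": [0.002,0.0045,0.035],"delta_rot": [0,0,0],"fingers": 255},{"linear": [0.002,0.0045,0.06],"delta_rot": [0,0,0],"fingers": 255},{"linear": [0.002,0.0045,0.08],"delta_rot": [0,0,0],"fingers": 255},{"linear": [0.002,0.0045,0.09],"delta_rot": [0,0,0],"fingers": 255},{"linear": [0.002,0.0045,0.095],"delta_rot": [0,0,0],"fingers": 255},{"linear": [0.002,0.0045,0.096],"delta_rot": [0,0,0],"fingers": 255},{"linear": [0.002,0.0045,0.096],"delta_rot": [0,0,0],"fingers": 255}]'

```text
time: 25.8
tool_pos: [0.43, 0.3503, 0.0451]
tool_rot: [0.0, 0.431, 0.903, 0.001]
contact_force: [0.4, -0.2, -0.3]
gripper_width: 0.665
```

```bash
python3 -c "
from h import *
go(.428+.001,.3505-.0013,.0375)
"
```

```text
t 25.8 lin [-0.0003 -0.0015  0.0076] rot [ 0.08  0.01 -0.01]
```

>>> apply_moves --commands '[{"linear": [0,-0.001,0.002],"delta_rot": [0,0,0],"fingers": 255},{"linear": [0,-0.0015,0.004],"delta_rot": [0,0,0],"fingers": 255},{"linear": [0,-0.0015,0.005],"delta_rot": [0,0,0],"fingers": 255},{"linear": [0,-0.0015,0.006],"delta_rot": [0,0,0],"fingers": 255},{"linear": [0,-0.0015,0.007],"delta_rot": [0,0,0],"fingers": 255},{"linear": [0,-0.0015,0.008],"delta_rot": [0,0,0],"fingers": 255},{"linear": [0,-0.0015,0.0085],"delta_rot": [0,0,0],"fingers": 255},{"linear": [0,-0.0015,0.0085],"delta_rot": [0,0,0],"fingers": 255}]'

```text
time: 26.6
tool_pos: [0.4282, 0.3494, 0.038]
tool_rot: [-0.0, 0.43, 0.903, -0.001]
contact_force: [-6.3, -4.2, 13.1]
gripper_width: 0.668
```

>>> apply_moves --commands '[{"linear": [0,0,0],"delta_rot": [0,0,0],"fingers": 70},{"linear": [0,0,0],"delta_rot": [0,0,0],"fingers": 35},{"linear": [0,0,0],"delta_rot": [0,0,0],"fingers": 0},{"linear": [0,0,0],"delta_rot": [0,0,0],"fingers": 0},{"linear": [0,0,-0.01],"delta_rot": [0,0,0],"fingers": 0},{"linear": [0,0,-0.04],"delta_rot": [0,0,0],"fingers": 0},{"linear": [0,0,-0.08],"delta_rot": [0,0,0],"fingers": 0},{"linear": [0,0,-0.12],"delta_rot": [0,0,0],"fingers": 0}]'

```text
time: 27.4
tool_pos: [0.4277, 0.349, 0.1573]
tool_rot: [-0.0, 0.43, 0.903, -0.0]
contact_force: [0.6, 0.4, -0.4]
gripper_width: 0.998
```

>>> apply_moves --commands '[{"linear": [0,0,-0.03],"delta_rot": [0,0,0],"fingers": 0},{"linear": [0,0,-0.04],"delta_rot": [0,0,0],"fingers": 0},{"linear": [0,0,-0.045],"delta_rot": [0,0,0],"fingers": 0},{"linear": [0,0,-0.045],"delta_rot": [0,0,0],"fingers": 0},{"linear": [0,0,-0.045],"delta_rot": [0,0,0],"fingers": 0},{"linear": [0,0,-0.045],"delta_rot": [0,0,0],"fingers": 0},{"linear": [0,0,-0.045],"delta_rot": [0,0,0],"fingers": 0},{"linear": [0,0,-0.045],"delta_rot": [0,0,0],"fingers": 0}]'

```text
time: 28.2
tool_pos: [0.4278, 0.349, 0.1999]
tool_rot: [-0.0, 0.43, 0.903, -0.001]
contact_force: [-0.1, -0.4, 0.1]
gripper_width: 0.998
```

```bash
python3 -c "
from h import *
s,im,c=snap('w15');print(s['tool_pos'],s['joint_vel'].round(3));disc(im,c,(.428,.3505),.086,30);pads(im,c);print(proj(c,(.428,.3505,.016)));go(.557,-.344,.2)
"
```

```text
[0.42781353 0.34904754 0.19993639] [-0.001 -0.004 -0.006 -0.001  0.003  0.   ]
pred [322.9 190.6]
[322.26 191.63] 627 [308 179  30  26] [0.4281 0.3495 0.086 ]
pad [326.94 151.57] 331 [291 139  65  37] [0.4181 0.3694 0.016 ]
pad [321.1  247.66] 2459 [293 221  59  55] [0.4815 0.2814 0.016 ]
pad [306.83 308.25] 569 [294 292  35  43] [0.5186 0.2083 0.016 ]
[322.83747771 171.5745511 ]
t 28.25 lin [-6.198e-01 -3.361e-01  5.000e-04] rot [-0.05 -0.01  0.02]
```

View pics/w15.png

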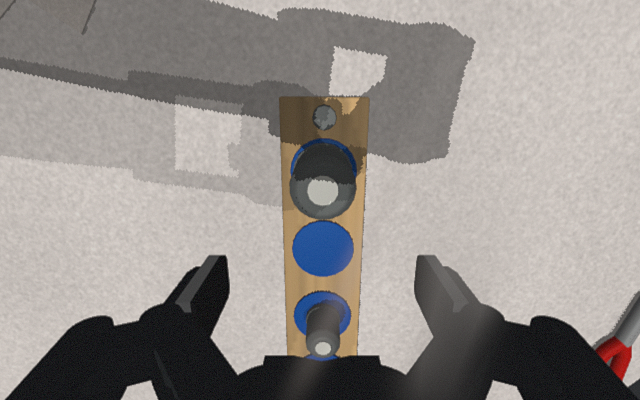

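Cap 4 is centred on the far pad, disc at (322,192), within about 1.5 mm. Next is cap 3.

>>> apply_moves --commands '[{"linear": [-0.015,-0.008,0],"delta_rot": [0,0,0],"fingers": 0},{"linear": [-0.045,-0.024,0],"delta_rot": [0,0,0],"fingers": 0},{"linear": [-0.087,-0.047,0],"delta_rot": [0,0,0],"fingers": 0},{"linear": [-0.129,-0.07,0],"delta_rot": [0,0,0],"fingers": 0},{"linear": [-0.171,-0.093,0],"delta_rot": [0,0,0],"fingers": 0},{"linear": [-0.213,-0.115,0],"delta_rot": [0,0,0],"fingers": 0},{"linear": [-0.255,-0.138,0],"delta_rot": [0,0,0],"fingers": 0},{"linear": [-0.297,-0.161,0],"delta_rot": [0,0,0],"fingers": 0}]'

```text
time: 29.05
tool_pos: [0.4897, 0.0143, 0.2011]
tool_rot: [0.001, 0.431, 0.903, 0.0]
contact_force: [0.1, 0.3, -0.3]
gripper_width: 1.006
```

>>> apply_moves --commands '[{"linear": [-0.042,-0.023,0],"delta_rot": [0,0,0],"fingers": 0},{"linear": [-0.084,-0.046,0],"delta_rot": [0,0,0],"fingers": 0},{"linear": [-0.126,-0.069,0],"delta_rot": [0,0,0],"fingers": 0},{"linear": [-0.168,-0.091,0],"delta_rot": [0,0,0],"fingers": 0},{"linear": [-0.21,-0.114,0],"delta_rot": [0,0,0],"fingers": 0},{"linear": [-0.252,-0.137,0],"delta_rot": [0,0,0],"fingers": 0},{"linear": [-0.285,-0.155,0],"delta_rot": [0,0,0],"fingers": 0},{"linear": [-0.308,-0.167,0],"delta_rot": [0,0,0],"fingers": 0}]'

```text
time: 29.85
tool_pos: [0.5531, -0.3309, 0.2007]
tool_rot: [-0.0, 0.432, 0.902, -0.0]
contact_force: [0.1, 0.6, -0.3]
gripper_width: 0.997
```

```bash
python3 -c "
from h import *
print(state()['tool_pos']);go(.557,-.344,.19)
"
```

```text
[ 0.55310193 -0.33090089  0.20073077]
t 29.85 lin [-0.0126 -0.0052  0.0107] rot [-0.04  0.01 -0.13]
```

>>> apply_moves --commands '[{"linear": [-0.012,-0.004,0.005],"delta_rot": [0,0,0],"fingers": 0},{"linear": [-0.012,-0.004,0.01],"delta_rot": [0,0,0],"fingers": 0},{"linear": [-0.012,-0.004,0.01],"delta_rot": [0,0,0],"fingers": 0},{"linear": [-0.012,-0.004,0.01],"delta_rot": [0,0,0],"fingers": 0},{"linear": [-0.012,-0.004,0.01],"delta_rot": [0,0,0],"fingers": 0},{"linear": [-0.012,-0.004,0.01],"delta_rot": [0,0,0],"fingers": 0},{"linear": [-0.012,-0.004,0.01],"delta_rot": [0,0,0],"fingers": 0},{"linear": [-0.012,-0.004,0.01],"delta_rot": [0,0,0],"fingers": 0}]'

```text
time: 30.65
tool_pos: [0.5587, -0.3389, 0.191]
tool_rot: [0.0, 0.43, 0.903, -0.0]
contact_force: [-0.5, -0.6, -0.4]
gripper_width: 1.0
```

```bash
python3 -c "
from h import *
s,im,c=snap('w16');print(s['tool_pos'],s['joint_vel'].round(3));disc(im,c,(.557,-.344),.06,30);go(.557,-.344,.016)
g=im.max(2); m=g<62; m[260:]=0
for b in blobs(m,800):print('mat?',b,ray(c,b[0],.001).round(4))
"
```

```text
[ 0.55867176 -0.33894931  0.19104634] [-0.005  0.003 -0.001 -0.001  0.001  0.001]
pred [316.4 189.3]
[308.07 200.  ] 1092 [286 159  60  60] [ 0.5574 -0.3565  0.06  ]
[317.53 190.5 ] 414 [306 180  24  22] [ 0.5585 -0.3443  0.06  ]
t 30.7 lin [-0.0027 -0.0045  0.175 ] rot [0.01 0.02 0.03]
mat? (array([318.79, 113.25]), np.int32(6402), array([277,  65,  85, 118], dtype=int32)) [ 0.5192 -0.2945  0.001 ]
```

View pics/w16.png

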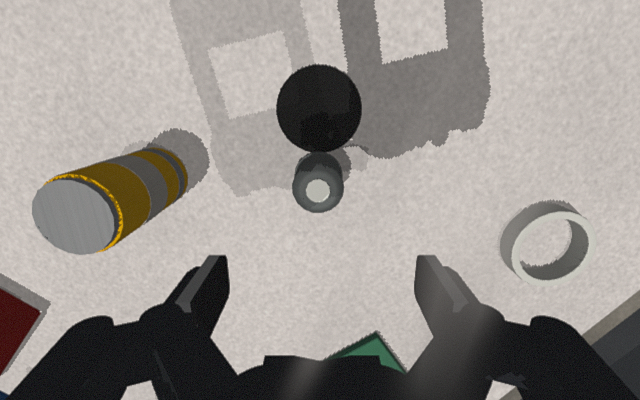

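```bash
python3 -c "
from h import *
c=cam('wrist');print(ray(c,(319,108.5),.001))"
```

```text
[ 0.51644651 -0.29089345  0.001     ]
```

>>> apply_moves --commands '[{"linear": [-0.004,-0.0035,0.025],"delta_rot": [0,0,0],"fingers": 0},{"linear": [-0.004,-0.0035,0.06],"delta_rot": [0,0,0],"fingers": 0},{"linear": [-0.004,-0.0035,0.095],"delta_rot": [0,0,0],"fingers": 0},{"linear": [-0.004,-0.0035,0.125],"delta_rot": [0,0,0],"fingers": 0},{"linear": [-0.004,-0.0035,0.15],"delta_rot": [0,0,0],"fingers": 10},{"linear": [-0.004,-0.0035,0.167],"delta_rot": [0,0,0],"fingers": 30},{"linear": [-0.004,-0.0035,0.173],"delta_rot": [0,0,0],"fingers": 40},{"linear": [-0.004,-0.0035,0.175],"delta_rot": [0,0,0],"fingers": 45}]'

```text
time: 31.5
tool_pos: [0.5584, -0.3445, 0.0156]
tool_rot: [-0.0, 0.43, 0.903, 0.0]
contact_force: [-0.1, -0.5, -0.0]
gripper_width: 0.823
```

>>> apply_moves --commands '[{"linear": [0,0,0],"delta_rot": [0,0,0],"fingers": 65},{"linear": [0,0,0],"delta_rot": [0,0,0],"fingers": 85},{"linear": [0,0,0],"delta_rot": [0,0,0],"fingers": 105},{"linear": [0,0,0],"delta_rot": [0,0,0],"fingers": 140},{"linear": [0,0,0],"delta_rot": [0,0,0],"fingers": 190},{"linear": [0,0,0],"delta_rot": [0,0,0],"fingers": 255},{"linear": [0,0,0],"delta_rot": [0,0,0],"fingers": 255},{"linear": [0,0,0],"delta_rot": [0,0,0],"fingers": 255}]'

```text
time: 32.3
tool_pos: [0.5594, -0.3453, 0.0176]
tool_rot: [0.001, 0.43, 0.903, -0.0]
contact_force: [1.0, 0.6, 5.6]
gripper_width: 0.545
```

```bash
python3 -c "
from h import *
s,im,c=snap('w17');print(s['tool_pos'],s['contact_force']);go(.484,.281,.16)
"
```

```text
[ 0.55943059 -0.34528618  0.01757343] [1.04424916 0.59124325 5.55685325]
t 32.35 lin [ 0.5337  0.3358 -0.1437] rot [0.04 0.16 0.01]
```

View pics/w17.png

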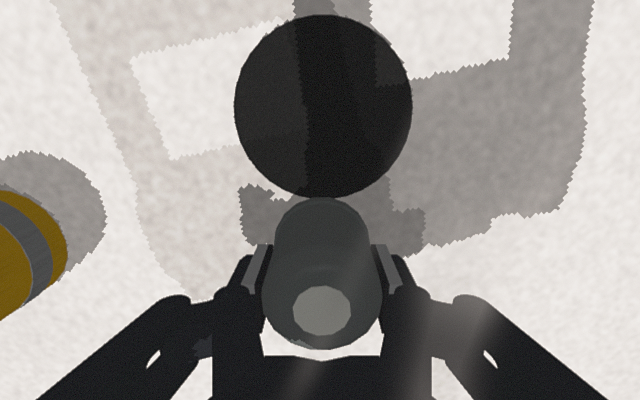

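```bash
python3 -c "
from h import *
held((321,310),-.0424);c=cam('wrist');print(ray(c,(323,106),.001))
"
```

```text
held tool xy [ 0.0016  0.0001 -0.0424]
[ 0.51509292 -0.28906375  0.001     ]
```

>>> apply_moves --commands '[{"linear": [0,0,-0.015],"delta_rot": [0,0,0],"fingers": 255},{"linear": [0,0,-0.045],"delta_rot": [0,0,0],"fingers": 255},{"linear": [0.006,0.004,-0.085],"delta_rot": [0,0,0],"fingers": 255},{"linear": [0.03,0.019,-0.12],"delta_rot": [0,0,0],"fingers": 255},{"linear": [0.068,0.043,-0.142],"delta_rot": [0,0,0],"fingers": 255},{"linear": [0.108,0.068,-0.142],"delta_rot": [0,0,0],"fingers": 255},{"linear": [0.148,0.093,-0.142],"delta_rot": [0,0,0],"fingers": 255},{"linear": [0.188,0.118,-0.142],"delta_rot": [0,0,0],"fingers": 255}]'

```text
time: 33.15
tool_pos: [0.5308, -0.1224, 0.1583]
tool_rot: [0.0, 0.431, 0.903, 0.0]
contact_force: [1.3, 1.4, -1.5]
gripper_width: 0.543
```

>>> apply_moves --commands '[{"linear": [0.04,0.025,0],"delta_rot": [0,0,0],"fingers": 255},{"linear": [0.08,0.05,0],"delta_rot": [0,0,0],"fingers": 255},{"linear": [0.12,0.076,0],"delta_rot": [0,0,0],"fingers": 255},{"linear": [0.16,0.101,0],"delta_rot": [0,0,0],"fingers": 255},{"linear": [0.2,0.126,0],"delta_rot": [0,0,0],"fingers": 255},{"linear": [0.24,0.151,0],"delta_rot": [0,0,0],"fingers": 255},{"linear": [0.28,0.176,0],"delta_rot": [0,0,0],"fingers": 255},{"linear": [0.312,0.196,0],"delta_rot": [0,0,0],"fingers": 255}]'

```text
time: 33.95
tool_pos: [0.4864, 0.2439, 0.1581]
tool_rot: [-0.0, 0.43, 0.903, 0.0]
contact_force: [0.8, -0.4, -1.4]
gripper_width: 0.544
```

```bash
python3 -c "
from h import *
print(state()['tool_pos']);go(.484,.281,.041)
"
```

```text
[0.48637994 0.24391116 0.15810321]
t 33.95 lin [0.0303 0.0215 0.1171] rot [-0.   -0.02  0.09]
```

>>> apply_moves --commands '[{"linear": [0.015,0.011,0],"delta_rot": [0,0,0],"fingers": 255},{"linear": [0.025,0.019,0.005],"delta_rot": [0,0,0],"fingers": 255},{"linear": [0.0285,0.0215,0.025],"delta_rot": [0,0,0],"fingers": 255},{"linear": [0.0285,0.0215,0.055],"delta_rot": [0,0,0],"fingers": 255},{"linear": [0.0285,0.0215,0.085],"delta_rot": [0,0,0],"fingers": 255},{"linear": [0.0285,0.0215,0.107],"delta_rot": [0,0,0],"fingers": 255},{"linear": [0.0285,0.0215,0.116],"delta_rot": [0,0,0],"fingers": 255},{"linear": [0.0285,0.0215,0.117],"delta_rot": [0,0,0],"fingers": 255}]'

```text
time: 34.75
tool_pos: [0.4853, 0.2764, 0.0392]
tool_rot: [-0.001, 0.431, 0.902, -0.001]
contact_force: [-0.3, -0.2, -0.3]
gripper_width: 0.544
```

```bash
python3 -c "
from h import *
print(state()['tool_pos']);go(.485,.280,.0335)
"
```

```text
[0.48528315 0.27643687 0.03924587]
t 34.75 lin [0.0029 0.002  0.0057] rot [-0.19 -0.05 -0.02]
```

>>> apply_moves --commands '[{"linear": [0.001,0.001,0.001],"delta_rot": [0,0,0],"fingers": 255},{"linear": [0.002,0.001,0.002],"delta_rot": [0,0,0],"fingers": 255},{"linear": [0.002,0.001,0.003],"delta_rot": [0,0,0],"fingers": 255},{"linear": [0.002,0.001,0.004],"delta_rot": [0,0,0],"fingers": 255},{"linear": [0.002,0.001,0.005],"delta_rot": [0,0,0],"fingers": 255},{"linear": [0.002,0.001,0.006],"delta_rot": [0,0,0],"fingers": 255},{"linear": [0.002,0.001,0.007],"delta_rot": [0,0,0],"fingers": 255},{"linear": [0.002,0.001,0.007],"delta_rot": [0,0,0],"fingers": 255}]'

```text
time: 35.55
tool_pos: [0.4858, 0.2795, 0.0337]
tool_rot: [-0.0, 0.43, 0.903, -0.0]
contact_force: [0.6, -0.3, -1.6]
gripper_width: 0.545
```

Not quite in contact yet, so I go down another 1.5 mm, then release and lift.

>>> apply_moves --commands '[{"linear": [0,-0.0005,0.001],"delta_rot": [0,0,0],"fingers": 255},{"linear": [0,-0.0005,0.0015],"delta_rot": [0,0,0],"fingers": 255},{"linear": [0,-0.0005,0.0015],"delta_rot": [0,0,0],"fingers": 255},{"linear": [0,-0.0005,0.0015],"delta_rot": [0,0,0],"fingers": 90},{"linear": [0,-0.0005,0.0015],"delta_rot": [0,0,0],"fingers": 50},{"linear": [0,-0.0005,0.0015],"delta_rot": [0,0,0],"fingers": 10},{"linear": [0,-0.0005,0.0015],"delta_rot": [0,0,0],"fingers": 0},{"linear": [0,-0.0005,-0.015],"delta_rot": [0,0,0],"fingers": 0}]'

```text
time: 36.35
tool_pos: [0.4834, 0.2783, 0.0463]
tool_rot: [-0.002, 0.43, 0.903, -0.002]
contact_force: [0.3, -0.4, 0.6]
gripper_width: 1.0
```

>>> apply_moves --commands '[{"linear": [0,0,-0.03],"delta_rot": [0,0,0],"fingers": 0},{"linear": [0,0,-0.07],"delta_rot": [0,0,0],"fingers": 0},{"linear": [0,0,-0.11],"delta_rot": [0,0,0],"fingers": 0},{"linear": [0,0,-0.14],"delta_rot": [0,0,0],"fingers": 0},{"linear": [0,0,-0.15],"delta_rot": [0,0,0],"fingers": 0},{"linear": [0,0,-0.15],"delta_rot": [0,0,0],"fingers": 0},{"linear": [0,0,-0.15],"delta_rot": [0,0,0],"fingers": 0},{"linear": [0,0,-0.15],"delta_rot": [0,0,0],"fingers": 0}]'

```text
time: 37.15
tool_pos: [0.4842, 0.2787, 0.1958]
tool_rot: [-0.002, 0.43, 0.903, -0.002]
contact_force: [0.3, -0.7, 0.1]
gripper_width: 0.999
```

```bash
python3 -c "
from h import *
s,im,c=snap('w18');print(s['tool_pos'],s['joint_vel'].round(3))
for p,z in [((.484,.281),.076),((.428,.3505),.086),((.540,.211),.066),((.596,.141),.056)]: disc(im,c,p,z,24)
go(.4268,-.453,.25)
"
```

```text
[0.48417137 0.27866032 0.19584444] [ 0.003  0.001 -0.001 -0.001  0.001 -0.   ]
pred [323.7 187.8]
[324.31 189.02] 449 [313 178  24  23] [0.4851 0.2805 0.076 ]
pred [324.2  74.7]
[325.66  75.13] 878 [310  56  32  38] [0.4291 0.351  0.086 ]
pred [323.  274.6]
[323.7  275.78] 202 [316 269  17  15] [0.5414 0.2104 0.066 ]
pred [322.5 343. ]
[322.05 342.91] 78 [317 339  11   9] [0.5956 0.1408 0.056 ]
t 37.2 lin [-0.5323 -0.5055 -0.0525] rot [-0.25 -0.07  0.01]
```

View pics/w18.png

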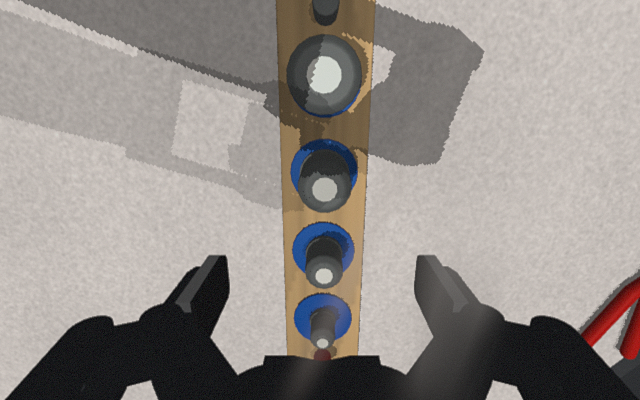

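All four caps stand in order on their pads, about 1 mm off centre, at (322,343), (324,276), (324,189) and (326,75). Now I go back for the tin.

>>> apply_moves --commands '[{"linear": [-0.012,-0.011,-0.01],"delta_rot": [0,0,0],"fingers": 0},{"linear": [-0.035,-0.033,-0.03],"delta_rot": [0,0,0],"fingers": 0},{"linear": [-0.067,-0.063,-0.05],"delta_rot": [0,0,0],"fingers": 0},{"linear": [-0.1,-0.095,-0.052],"delta_rot": [0,0,0],"fingers": 0},{"linear": [-0.133,-0.126,-0.052],"delta_rot": [0,0,0],"fingers": 0},{"linear": [-0.166,-0.157,-0.052],"delta_rot": [0,0,0],"fingers": 0},{"linear": [-0.199,-0.189,-0.052],"delta_rot": [0,0,0],"fingers": 0},{"linear": [-0.232,-0.22,-0.052],"delta_rot": [0,0,0],"fingers": 0}]'

```text
time: 38.0
tool_pos: [0.4595, -0.0419, 0.251]
tool_rot: [0.0, 0.431, 0.903, -0.0]
contact_force: [1.6, 0.2, -0.1]
gripper_width: 1.0
```

>>> apply_moves --commands '[{"linear": [-0.033,-0.031,0],"delta_rot": [0,0,0],"fingers": 0},{"linear": [-0.066,-0.063,0],"delta_rot": [0,0,0],"fingers": 0},{"linear": [-0.099,-0.094,0],"delta_rot": [0,0,0],"fingers": 0},{"linear": [-0.132,-0.125,0],"delta_rot": [0,0,0],"fingers": 0},{"linear": [-0.165,-0.156,0],"delta_rot": [0,0,0],"fingers": 0},{"linear": [-0.198,-0.188,0],"delta_rot": [0,0,0],"fingers": 0},{"linear": [-0.23,-0.218,0],"delta_rot": [0,0,0],"fingers": 0},{"linear": [-0.255,-0.242,0],"delta_rot": [0,0,0],"fingers": 0}]'

```text
time: 38.8
tool_pos: [0.4314, -0.3927, 0.2506]
tool_rot: [-0.0, 0.431, 0.902, -0.0]
contact_force: [0.0, -0.3, 0.8]
gripper_width: 0.998
```

```bash
python3 -c "
from h import *
print(state()['tool_pos']);go(.4268,-.453,.25)
"
```

```text
[ 0.43137517 -0.39273624  0.25063349]
t 38.8 lin [-0.044  -0.0414  0.0006] rot [-0.03 -0.03 -0.1 ]
```

>>> apply_moves --commands '[{"linear": [-0.02,-0.02,0],"delta_rot": [0,0,0],"fingers": 0},{"linear": [-0.037,-0.035,0],"delta_rot": [0,0,0],"fingers": 0},{"linear": [-0.043,-0.04,0],"delta_rot": [0,0,0],"fingers": 0},{"linear": [-0.043,-0.04,0],"delta_rot": [0,0,0],"fingers": 0},{"linear": [-0.043,-0.04,0],"delta_rot": [0,0,0],"fingers": 0},{"linear": [-0.043,-0.04,0],"delta_rot": [0,0,0],"fingers": 0},{"linear": [-0.043,-0.04,0],"delta_rot": [0,0,0],"fingers": 0},{"linear": [-0.043,-0.04,0],"delta_rot": [0,0,0],"fingers": 0}]'

```text
time: 39.6
tool_pos: [0.4293, -0.4479, 0.251]
tool_rot: [0.0, 0.43, 0.903, -0.0]
contact_force: [-0.2, 0.1, 0.1]
gripper_width: 1.002
```

```bash
python3 -c "
from h import *
s,im,c=snap('w19');print(s['tool_pos'],s['joint_vel'].round(3));go(.4268,-.453,.075);print(proj(c,(.4268,-.453,.125)))
"
```

```text
[ 0.42933141 -0.44792715  0.25101897] [-0.005  0.004 -0.002  0.002 -0.     0.001]
t 39.65 lin [-0.0022 -0.005   0.176 ] rot [0.   0.01 0.06]
[315.56024321 190.32461424]
```

View pics/w19.png

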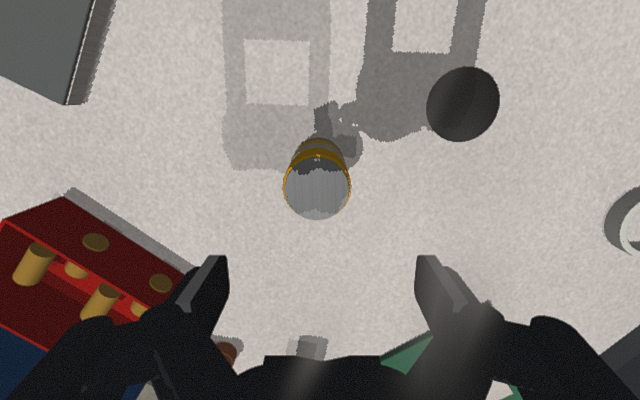

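The lid is at (316.5,186), within 3–4 px of the prediction. I descend and grasp.

>>> apply_moves --commands '[{"linear": [-0.002,-0.0045,0.025],"delta_rot": [0,0,0],"fingers": 0},{"linear": [-0.002,-0.0045,0.06],"delta_rot": [0,0,0],"fingers": 0},{"linear": [-0.002,-0.0045,0.095],"delta_rot": [0,0,0],"fingers": 0},{"linear": [-0.002,-0.0045,0.125],"delta_rot": [0,0,0],"fingers": 0},{"linear": [-0.002,-0.0045,0.15],"delta_rot": [0,0,0],"fingers": 0},{"linear": [-0.002,-0.0045,0.167],"delta_rot": [0,0,0],"fingers": 0},{"linear": [-0.002,-0.0045,0.174],"delta_rot": [0,0,0],"fingers": 0},{"linear": [-0.002,-0.0045,0.176],"delta_rot": [0,0,0],"fingers": 0}]'

```text
time: 40.45
tool_pos: [0.4268, -0.4528, 0.0745]
tool_rot: [-0.0, 0.43, 0.903, 0.0]
contact_force: [-0.1, -0.1, 0.2]
gripper_width: 0.997
```

>>> apply_moves --commands '[{"linear": [0,0,0],"delta_rot": [0,0,0],"fingers": 40},{"linear": [0,0,0],"delta_rot": [0,0,0],"fingers": 60},{"linear": [0,0,0],"delta_rot": [0,0,0],"fingers": 90},{"linear": [0,0,0],"delta_rot": [0,0,0],"fingers": 140},{"linear": [0,0,0],"delta_rot": [0,0,0],"fingers": 200},{"linear": [0,0,0],"delta_rot": [0,0,0],"fingers": 255},{"linear": [0,0,0],"delta_rot": [0,0,0],"fingers": 255},{"linear": [0,0,0],"delta_rot": [0,0,0],"fingers": 255}]'

```text
time: 41.25
tool_pos: [0.4279, -0.454, 0.0769]
tool_rot: [0.002, 0.43, 0.903, -0.001]
contact_force: [1.4, 0.8, 6.5]
gripper_width: 0.713
```

```bash
python3 -c "
from h import *
s,im,c=snap('w20');print(s['tool_pos'],s['contact_force']);go(.5170,-.2930,.13)
"
```

```text
[ 0.42790612 -0.45403826  0.0768924 ] [1.37891957 0.80127683 6.54686927]
t 41.3 lin [ 0.0688  0.1706 -0.0533] rot [0.01 0.21 0.02]
```

View pics/w20.png

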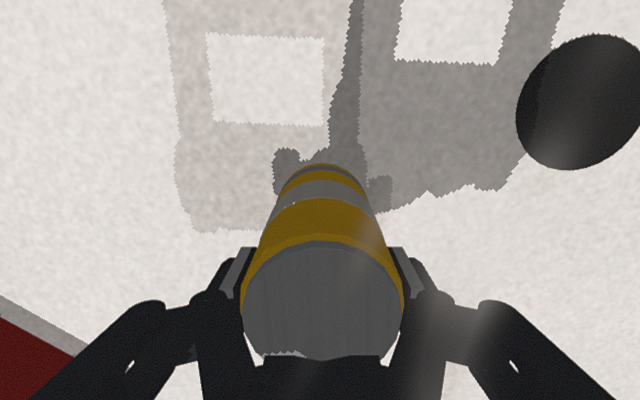

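The grip looks the same as at the first pick, so I return to the TCP pose recorded then.

>>> apply_moves --commands '[{"linear": [0,0,-0.012],"delta_rot": [0,0,0],"fingers": 255},{"linear": [0,0,-0.03],"delta_rot": [0,0,0],"fingers": 255},{"linear": [0.005,0.012,-0.05],"delta_rot": [0,0,0],"fingers": 255},{"linear": [0.017,0.042,-0.053],"delta_rot": [0,0,0],"fingers": 255},{"linear": [0.032,0.08,-0.053],"delta_rot": [0,0,0],"fingers": 255},{"linear": [0.047,0.118,-0.053],"delta_rot": [0,0,0],"fingers": 255},{"linear": [0.06,0.15,-0.053],"delta_rot": [0,0,0],"fingers": 255},{"linear": [0.068,0.1685,-0.053],"delta_rot": [0,0,0],"fingers": 255}]'

```text
time: 42.1
tool_pos: [0.5147, -0.2909, 0.1263]
tool_rot: [-0.002, 0.43, 0.903, 0.001]
contact_force: [-1.1, -0.2, -4.2]
gripper_width: 0.715
```

>>> apply_moves --commands '[{"linear": [0,0,0],"delta_rot": [0,0,0],"fingers": 255},{"linear": [0,0,0],"delta_rot": [0,0,0],"fingers": 255},{"linear": [0,0,0.01],"delta_rot": [0,0,0],"fingers": 255},{"linear": [0,0,0.025],"delta_rot": [0,0,0],"fingers": 255},{"linear": [0,0,0.037],"delta_rot": [0,0,0],"fingers": 255},{"linear": [0,0,0.042],"delta_rot": [0,0,0],"fingers": 255},{"linear": [0,0,0.044],"delta_rot": [0,0,0],"fingers": 255},{"linear": [0,0,0.044],"delta_rot": [0,0,0],"fingers": 255}]'

```text
time: 42.9
tool_pos: [0.5147, -0.2941, 0.0833]
tool_rot: [-0.0, 0.431, 0.903, 0.0]
contact_force: [-0.7, 0.4, -4.7]
gripper_width: 0.712
```

```bash
python3 -c "
from h import *
s,im,c=snap('w21');print(s['tool_pos'],s['contact_force']);go(.5170,-.2932,.0772)
"
```

```text
[ 0.51473932 -0.29411627  0.08330848] [-0.70423641  0.3877988  -4.67491195]
t 42.95 lin [-0.0003  0.0022  0.0068] rot [0.01 0.02 0.01]
```

View pics/w21.png

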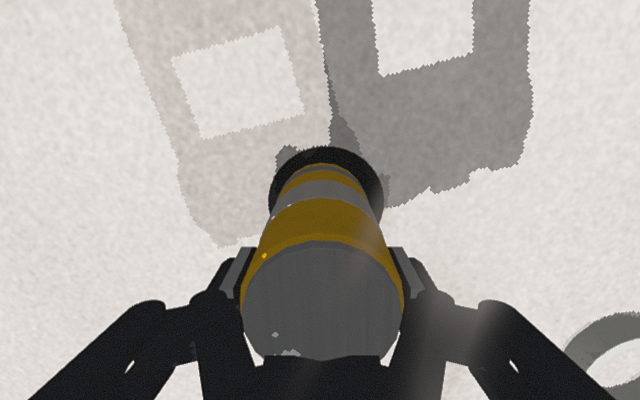

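>>> apply_moves --commands '[{"linear": [0,0.001,0.001],"delta_rot": [0,0,0],"fingers": 255},{"linear": [0,0.002,0.002],"delta_rot": [0,0,0],"fingers": 255},{"linear": [0,0.002,0.003],"delta_rot": [0,0,0],"fingers": 255},{"linear": [0,0.002,0.004],"delta_rot": [0,0,0],"fingers": 255},{"linear": [0,0.002,0.005],"delta_rot": [0,0,0],"fingers": 255},{"linear": [0,0.002,0.006],"delta_rot": [0,0,0],"fingers": 255},{"linear": [0,0.002,0.007],"delta_rot": [0,0,0],"fingers": 255},{"linear": [0,0.002,0.007],"delta_rot": [0,0,0],"fingers": 255}]'

```text
time: 43.75
tool_pos: [0.5166, -0.2929, 0.077]
tool_rot: [0.0, 0.43, 0.903, -0.0]
contact_force: [0.6, 0.6, -3.4]
gripper_width: 0.712
```

```bash
python3 -c "
from h import *
s,im,c=snap('w22');print(s['tool_pos'],s['contact_force'])
"
```

```text
[ 0.51660541 -0.29293121  0.07700616] [ 0.5980576   0.63863824 -3.35990433]
```

View pics/w22.png

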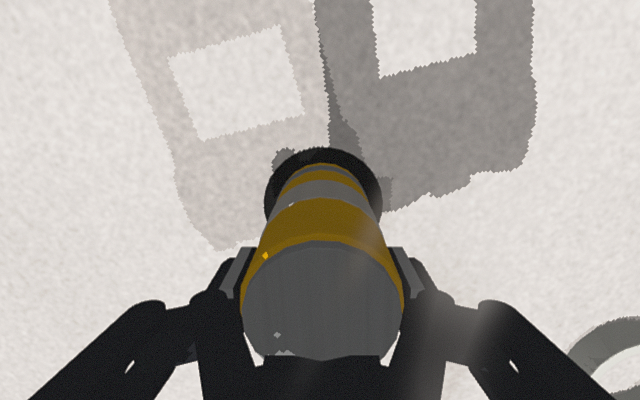

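The mat rim spans x 264–382 around the tin, as it did at the start. The load is still mostly on the wrist, so I go down 1.5 mm, then release and lift.

>>> apply_moves --commands '[{"linear": [0,0,0.001],"delta_rot": [0,0,0],"fingers": 255},{"linear": [0,0,0.0015],"delta_rot": [0,0,0],"fingers": 255},{"linear": [0,0,0.002],"delta_rot": [0,0,0],"fingers": 255},{"linear": [0,0,0.002],"delta_rot": [0,0,0],"fingers": 255},{"linear": [0,0,0.002],"delta_rot": [0,0,0],"fingers": 60},{"linear": [0,0,0.002],"delta_rot": [0,0,0],"fingers": 30},{"linear": [0,0,0.002],"delta_rot": [0,0,0],"fingers": 0},{"linear": [0,0,0.002],"delta_rot": [0,0,0],"fingers": 0}]'

```text
time: 44.6
tool_pos: [0.5166, -0.2929, 0.0748]
tool_rot: [0.0, 0.43, 0.903, -0.0]
contact_force: [0.1, 0.2, 0.5]
gripper_width: 1.003
```

>>> apply_moves --commands '[{"linear": [0,0,-0.015],"delta_rot": [0,0,0],"fingers": 0},{"linear": [0,0,-0.045],"delta_rot": [0,0,0],"fingers": 0},{"linear": [0,0,-0.085],"delta_rot": [0,0,0],"fingers": 0},{"linear": [0,0,-0.125],"delta_rot": [0,0,0],"fingers": 0},{"linear": [0,0,-0.165],"delta_rot": [0,0,0],"fingers": 0},{"linear": [0,0,-0.195],"delta_rot": [0,0,0],"fingers": 0},{"linear": [0,0,-0.203],"delta_rot": [0,0,0],"fingers": 0},{"linear": [0,0,-0.203],"delta_rot": [0,0,0],"fingers": 0}]'

```text
time: 45.4
tool_pos: [0.5172, -0.2933, 0.2804]
tool_rot: [0.002, 0.43, 0.903, -0.0]
contact_force: [0.4, 0.5, 0.2]
gripper_width: 1.0
```

```bash
python3 -c "
from h import *
s,im,c=snap('w23');print(s['tool_pos'],s['contact_force'])
snap('s23','side');snap('t23','top')
"
```

```text
[ 0.51718848 -0.29327889  0.28037725] [0.41410356 0.45765727 0.17716663]
```

View pics/w23.png

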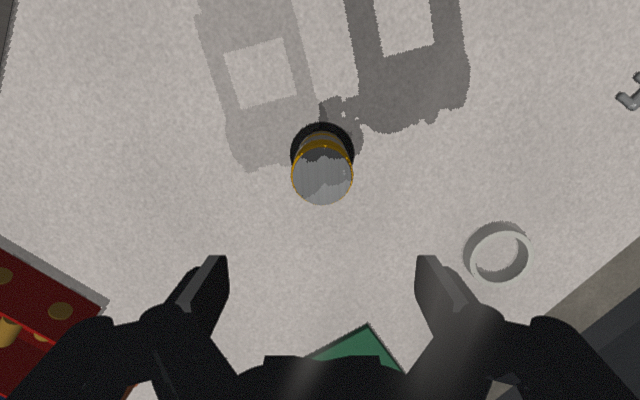

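View pics/s23.png

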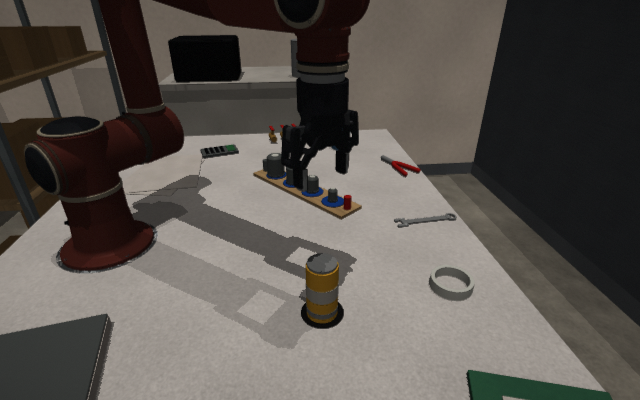

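View pics/t23.png

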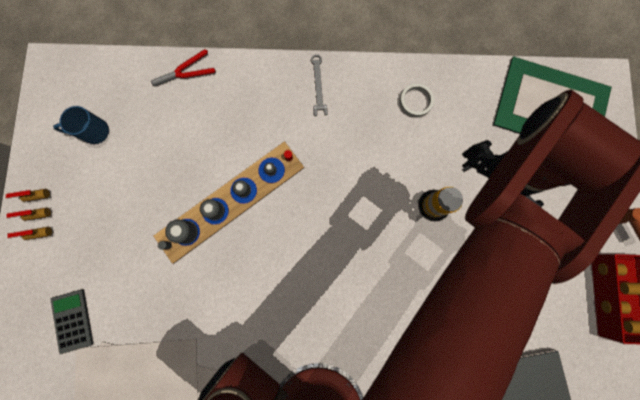

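The tin's lid is at (322,174) in the wrist view and about (322,263) in the side view, matching the start. The caps are in order and the mug, wrench and tape look unmoved, so I hand it in.

```bash
python3 -c "
from h import *
from plant import job_done
im=cv2.imread('pics/s23.png');p0=cv2.imread('pics/s0.png') if 0 else cv2.imread('pics/side0.png')
for i in (p0,im):
  h=cv2.cvtColor(i,cv2.COLOR_BGR2HSV).astype(int);m=(abs(h[...,0]-19)<8)&(h[...,1]>150)&(h[...,2]>90);m[:240]=0;m[:,:290]=0;m[:,360:]=0
  print(cv2.boundingRect(m.astype(np.uint8)))
print(job_done())"
```

```text
(306, 264, 33, 12)
(306, 265, 33, 11)
the job is handed in; nothing more can be done
None
```

I lined up the four caps by size on the blue pads, with the smallest next to the red post, and handed the job in at about 45.6 s of the 136 s allowed. Before touching any cap I set the yellow tin about 0.18 m away from its mat, and at the end I put it back.

Last checks:
- **Caps:** the wrist camera put each cap's top disc within about 2 mm of its pad centre (limit 12 mm), and all four looked upright.
- **Tin:** in the side camera its outline was within 1 pixel of where it started. It was released at almost the same gripper position as it was picked up, less than 1 mm away.
- **Other objects:** the mug, wrench and tape roll looked unmoved in the top view, and the gripper was open and touching nothing.

Two measurements disagreed with the rest:
- **Side camera:** it placed the pads about 5 mm from the top and wrist estimates. I used the top and wrist values.
- **Wrist picture while moving:** one taken while the arm was still settling was off by up to 9 mm. I discarded it and measured again once the arm was still.

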